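# Unload the moulding plate into a tray

## Robot

A 6-joint arm with a two-finger parallel gripper is mounted at the origin on the work surface. World frame = base frame: x ahead of the robot, y to its left, z up, the work surface at z = 0. Lengths are in m, angles in degrees, forces in N, time in s.
With the tool pointing down it reaches from about 0.35 to 0.875 m from the base axis. Payload 4.2 kg.
Tool frame: the origin (TCP) lies at the very end of the fingers, on their centre line; the grasp point (between the pads) lies 19 mm behind it; z points along the fingers, y is the line along which they close (so a half turn about z gives the same grasp; the last joint's range is limited). The gripper opens to 87 mm and grips with 3 to 60 N. Pads are 19 mm wide; open, the fingers measure 117 mm over their backs; the gripper's body (75 mm by 190 mm) begins 51 mm behind the grasp point.
Start: joints at [83.228, 22.042, 0.453, 0, -68.411, -14.817], TCP at [0.23, 0.581, 0.223] pointing down, gripper open.
Joint ranges: [-179.83, 179.83], [-69.29, 118.12], [-61.27, 80.66], [-181.25, 117.63], [-171.15, -9.14], [-177.46, 177.46]. Speed limits (degrees/s): [159.86, 159.86, 180, 180, 180, 180].

## Interface

Orientations are given as a 3x3 rotation matrix whose columns are the frame's x, y, z axes.
In Python, from station import r gives the robot as it stands.
- The arm moves only by the tool jog_arm, never from a script. Its argument "plan" is text: rows parted by semicolons, each of 7 numbers parted by spaces: the shift along the tool's x, y, z normalised to -1 to 1, where 1 is 0.025 m, then the turn, a rotation vector about the tool's x, y, z normalised to -1 to 1, where 1 is 8 degrees, then the closure, from -1 (fully open) to 1 (shut). A call has exactly 10 rows; each row shifts and turns the commanded pose from where the row before left it, along the tool's axes as they then stand; what a row does not reach is not made up. A row lasts 1/10 s, in which the tool goes at most 50 mm and 8.59 degrees, less where a joint would pass 70% of its speed; a pose out of reach is approached as far as the arm can. A call with a number of a shift or a turn outside -1 to 1 is refused whole. A call with a gripper value outside its range is refused whole. The fingers move at their own pace and stop on an object; the grip force is fixed at half the most. Time passes only in rows, so rows that do not move let the fingers close, or fill a call up. It gives the time, the measured TCP pose, the force, the opening and the grip force at its end, in the units of the state.
- r.sense(): the state, without advancing time (a new reading comes with each control period).
- r.capture(name): name is "scene" or "side" or "wrist"; returns (picture, depth): 400x640x3 uint8, red, green, blue; 400x640 float32, m along the optical axis (not along the pixel's ray), 0 where there is no reading.
- r.get_calibration(name): a dict with "mtx" (3x3 intrinsics, pixels), "extrinsics" (4x4, takes a point from camera to world coordinates). Camera axes: x right, y up, looking along -z (the intrinsics and any distortion apply to the point x, -y, -z); pixel columns grow to the right and rows downward; lengths in m; the calibration is good to about 2 mm. A picture is of the moment at which its call begins: read the wrist's pose just before it. get_calibration takes no time and is no camera call; for the wrist camera it gives the pose at the moment of the call.
- r.finish_job(): hands the job in; it is judged then, once.
The state is a dict: "time_s": time; "joints": joint angles; "joint_velocities": joint speeds; "effort": joint torques, N m; "tcp_pos": TCP position; "ee_rot": TCP orientation; "wrist_force": force on the tool from outside, world axes, zero at the start; "moment": the same for the moment, N m; "gripper_width": opening from 0.0 (shut) to 1.0 (fully open); "gripper_force": force on a finger pad.
Only numpy, scipy, OpenCV 4.12 (cv2) and the standard library are available. Lean on these libraries where they do the work, as an engineer would, in place of code of your own. Each camera call takes 0.05 s, during which the arm holds its last target. There are 200 camera calls.

## Task

Turn the mould plate's power isolator fully to OFF, then fold all four sides of the cardboard tray upright. With the power still off, lift every moulded bracket out of the mould and lay them all side by side in the tray, plates flat on its floor and webs up; then turn the isolator fully back to ON, leaving the tray's sides upright. Leave the solder spool and the circuit board where they are.

Things in the scene. Friction and masses are not known exactly. Their poses are not given: they have to be found in the camera images.
- tray: kraft-cardboard tray blank stuck to the bench: base 156 (its x) by 196 (its y) by 4 mm, with four hinged side panels 50 mm high and 4 mm thick. Origin: centre of the base's underside, on the bench; z up. Base top at z 4 mm; erected, it is 148 by 188 mm inside and its rim is about 51 mm high. All panels bend inward-up only about their creases, and they do not block one another
- mould: dark steel mould plate on a grey heater base, 180 (its x) by 236 (its y) mm, top face 32 mm high, fixed to the bench; four open rectangular cavities 53 (x) by 85 (y) mm, 10 mm deep (floor 22 mm above the bench), centred at x = +-41, y = +-54 mm. Origin: centre of the underside
- isolator_box: grey power isolator box, 110 by 110 by 55 mm high, fixed to the bench, with a red rotary bar handle on top turning about the vertical axis. Origin: centre of the underside, under the handle's axis. A white dash near the +x edge of its top marks ON, a round white dot near the +y edge marks OFF
- isolator (a joint): rotary handle: 0 = ON (white-marked nose of the handle points along the box's +x, at the dash), 1.571 = OFF (nose along the box's +y, at the dot); it turns anticlockwise seen from above from ON to OFF, between stops; a sprung over-centre detent throws it to the nearer end (about 0.25 Nm to pass the middle)
- isolator_grip (a point): point on the handle's axis, 85 mm above the bench, at the height to grip; its x axis points along the handle to the nose, z up. The handle's bar is 84 mm long (38 mm back from the axis, 46 mm to the nose), 16 mm wide, from 70 to 100 mm above the bench; under it a hub 44 mm across reaches down to 60 mm
- side_far (a joint): hinge of the tray blank's far side panel, along its crease; 0 = lying flat outward, 1.57 = upright. Starts part-raised (about 0.65 to 1.0) and stays where it is left (stiff crease), stop at 1.6. Crease at tray x = +78 mm, 192 mm long
- side_far_edge (a point): middle of the free edge of that far panel, 50 mm from its crease (crease 1 mm above the bench)
- side_near (a joint): hinge of the tray blank's near side panel, along its crease; 0 = lying flat outward, 1.57 = upright. Starts part-raised (about 0.65 to 1.0) and stays where it is left (stiff crease), stop at 1.6. Crease at tray x = -78 mm, 192 mm long
- side_near_edge (a point): middle of the free edge of that near panel, 50 mm from its crease (crease 1 mm above the bench)
- side_left (a joint): hinge of the tray blank's left side panel, along its crease; 0 = lying flat outward, 1.57 = upright. Starts part-raised (about 0.65 to 1.0) and stays where it is left (stiff crease), stop at 1.6. Crease at tray y = +98 mm, 144 mm long
- side_left_edge (a point): middle of the free edge of that left panel, 50 mm from its crease (crease 1 mm above the bench)
- side_right (a joint): hinge of the tray blank's right side panel, along its crease; 0 = lying flat outward, 1.57 = upright. Starts part-raised (about 0.65 to 1.0) and stays where it is left (stiff crease), stop at 1.6. Crease at tray y = -98 mm, 144 mm long
- side_right_edge (a point): middle of the free edge of that right panel, 50 mm from its crease (crease 1 mm above the bench)
- bracket0: white moulded T bracket, one of up to four alike: flat plate 80 (its x) by 48 (its y) by 8 mm with an upright web on top, 52 (x) by 12 (y) mm, 30 mm high (top of the web 38 mm above the underside), centred. Origin: centre of the plate's underside, z up out of the web; 70 g. Absent in some starts. Starts lying in a cavity of the mould plate, long side along the mould's y
- bracket1: white moulded T bracket, one of up to four alike: flat plate 80 (its x) by 48 (its y) by 8 mm with an upright web on top, 52 (x) by 12 (y) mm, 30 mm high (top of the web 38 mm above the underside), centred. Origin: centre of the plate's underside, z up out of the web; 70 g. Absent in some starts. Starts lying in a cavity of the mould plate, long side along the mould's y
- bracket2: white moulded T bracket, one of up to four alike: flat plate 80 (its x) by 48 (its y) by 8 mm with an upright web on top, 52 (x) by 12 (y) mm, 30 mm high (top of the web 38 mm above the underside), centred. Origin: centre of the plate's underside, z up out of the web; 70 g. Absent in some starts. Starts lying in a cavity of the mould plate, long side along the mould's y
- bracket3: white moulded T bracket, one of up to four alike: flat plate 80 (its x) by 48 (its y) by 8 mm with an upright web on top, 52 (x) by 12 (y) mm, 30 mm high (top of the web 38 mm above the underside), centred. Origin: centre of the plate's underside, z up out of the web; 70 g. Absent in some starts. Starts lying in a cavity of the mould plate, long side along the mould's y
- solder_spool: blue solder spool standing on end, 54 mm across, 40 mm high; a bystander to leave alone. Origin: its underside
- circuit_board: green circuit board with components, 70 by 50 mm, about 18 mm high; a bystander to leave alone. Origin: its underside
Things that resemble listed ones, but are neither listed nor needed, are in the scene too. There is more than one size of the isolator_box; the job needs the middle-sized. What is shaped like the bracket2 but orange or red is not meant.

How it is judged:
By the outcome, as a careful person would: the job done as asked, in the order asked, and still so for the second after the job is handed in, with the robot touching nothing.
Of bracket0, bracket1, bracket2, bracket3 only 2 to 4 are there at a start; the rules pass over those that are not, and their reading is None.
At some moment in a run one of bracket0, bracket1, bracket2, bracket3 may be knocked a few centimetres aside while the robot is not near it.
Once in a run the grip may slacken for a moment while it holds something.
It also fails if it takes over 210 s, if anything falls off the work surface, if the arm or the gripper's body presses on something with over 40 N, if the wrist force passes 120 N, or if a joint passes its speed limit or range.

## Working session

There is one attempt and no reset: what is moved stays moved. The work goes in short steps, Python scripts to look and compute and a tool call to move; the robot and the scene stay as the last step left them, time stands still between calls to the robot, and variables do not carry over. Pictures are saved under pics/ and viewed, at most 14 in all, crops included, and the job is handed in when it is done.

Besides the shell and the picture viewer there is one more tool, called after "Request:" by a JSON object that holds its "api" and its "payload", one argument or row to a line. jog_arm: Moves the arm, as the interface text tells. Scaled input: -1 to 1 covers 0.025 m each way for a shift and 8 degrees each way for a turn. Its arguments: {"type":"object","properties":{"plan":{"type":"string"}},"required":["plan"]}

```bash
ls && mkdir -p pics
cat > h.py <<'E'
import numpy as np, cv2
from station import r
np.set_printoptions(precision=4,suppress=True)
def cap(n,f):
    c=r.get_calibration(n); p,d=r.capture(n)
    cv2.imwrite(f'pics/{f}.png',p[:,:,::-1]); np.savez(f'pics/{f}.npz',p=p,d=d,K=c['mtx'],E=c['extrinsics'])
def cloud(f):
    z=np.load(f'pics/{f}.npz'); d=z['d']; K=z['K']; v,u=np.mgrid[:400,:640]
    P=np.stack([(u-K[0,2])/K[0,0]*d,-(v-K[1,2])/K[1,1]*d,-d,np.ones_like(d)],-1)@z['E'].T
    P=P[...,:3]; P[d==0]=np.nan
    return z['p'],P
def onplane(f,u,v,zz):
    z=np.load(f'pics/{f}.npz');K=z['K'];E=z['E']
    ray=E[:3,:3]@np.array([(u-K[0,2])/K[0,0],-(v-K[1,2])/K[1,1],-1]);o=E[:3,3]
    return o+ray*(zz-o[2])/ray[2]
E
python3 - <<'E'
from h import *
for n in('scene','side','wrist'): cap(n,n+'0'); print(n,r.get_calibration(n))
print(r.sense())
E
```

```text
pics
scene {'mtx': array([[408.0168,   0.    , 316.4211],
       [  0.    , 408.0168, 201.2472],
       [  0.    ,   0.    ,   1.    ]]), 'extrinsics': array([[-0.402 , -0.7776,  0.4834,  1.1105],
       [ 0.9156, -0.3409,  0.2131,  0.2559],
       [-0.0009,  0.5283,  0.8491,  1.1536],
       [ 0.    ,  0.    ,  0.    ,  1.    ]])}
side {'mtx': array([[394.8496,   0.    , 321.2336],
       [  0.    , 394.8496, 192.6915],
       [  0.    ,   0.    ,   1.    ]]), 'extrinsics': array([[ 0.9493,  0.2023, -0.2404,  0.2261],
       [-0.3134,  0.5553, -0.7703, -0.8706],
       [-0.0223,  0.8067,  0.5906,  0.7199],
       [ 0.    ,  0.    ,  0.    ,  1.    ]])}
wrist {'mtx': array([[333.0485,   0.    , 323.0351],
       [  0.    , 333.0485, 205.468 ],
       [  0.    ,   0.    ,   1.    ]]), 'extrinsics': array([[-0.3684,  0.8853,  0.2838,  0.3086],
       [-0.9297, -0.3513, -0.1109,  0.5497],
       [ 0.0015, -0.3047,  0.9524,  0.3841],
       [ 0.    ,  0.    ,  0.    ,  1.    ]])}
{'time_s': 0.15, 'joints': array([ 83.2274,  22.0801,   0.3987,  -0.0211, -68.4115, -14.817 ]), 'joint_velocities': array([ 0.0265, -0.1493,  0.2194,  0.1794,  0.0495, -0.121 ]), 'effort': array([ -0.0004, -39.1054,  18.7587,   4.2223,   0.0123,  -0.0001]), 'tcp_pos': array([0.2298, 0.5807, 0.2217]), 'ee_rot': array([[ 0.9298, -0.3681, -0.0005],
       [-0.3681, -0.9298, -0.0016],
       [ 0.0001,  0.0017, -1.    ]]), 'wrist_force': array([-0.1444,  0.3387, -0.1384]), 'moment': array([ 0.0408, -0.0391, -0.0402]), 'gripper_force': 0.0, 'gripper_width': 1.0036538241897803}
```

View pics/scene0.png

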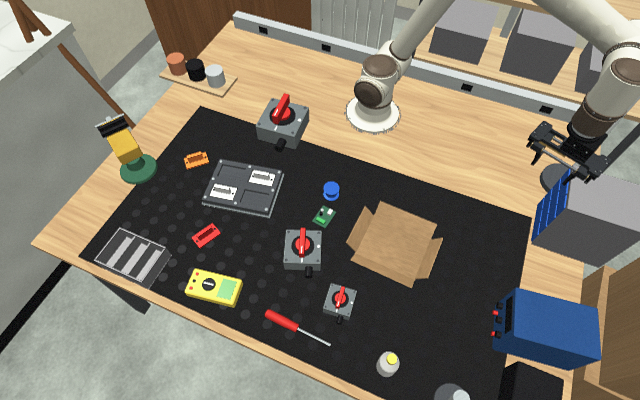

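View pics/side0.png

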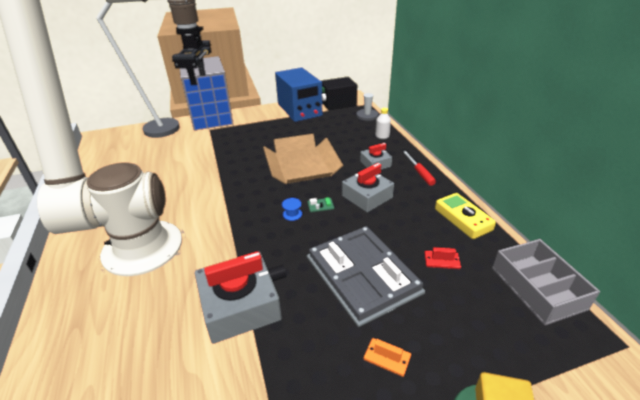

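The scene picture shows the mould (243,187) with two white brackets at (223,192) and (262,178), the tray at (393,243), and isolators at (283,120), (303,250) and (340,300). The spool is at (331,190) and the board at (324,216). Next I measure.

```bash
cat > m.py <<'E'
from h import *
def rect(P,m):
    Q=P[m][:,:2]; (c,s,a)=cv2.minAreaRect((Q*1000).astype(np.float32)); return np.array(c),np.array(s),a,len(Q)
if __name__=='__main__':
    p,P=cloud('scene0'); z=P[...,2]; hsv=cv2.cvtColor(p,cv2.COLOR_RGB2HSV); h,s,v=[hsv[...,i].astype(int) for i in range(3)]
    v_,u_=np.mgrid[:400,:640]
    def box(a,b,c,d): return (u_>=a)&(u_<=b)&(v_>=c)&(v_<=d)
    print('bench z',np.nanmedian(z[box(120,180,190,210)]))
    for n,b in dict(big=(250,312,90,155),mid=(278,325,222,275),small=(320,362,280,325)).items():
        m=box(*b); red=m&((h<8)|(h>172))&(s>140)&(v>90)
        zz=z[m&~red]; hi=np.histogram(zz[zz>0.02],bins=np.arange(.02,.15,.005)); print(n,hi[0])
        for lo,hi_ in((.03,.05),(.045,.066),(.066,.09)):
            q=m&~red&(z>lo)&(z<hi_)&(s<60)
            if q.sum()>30: print('  top',lo,rect(P,q), np.nanmedian(z[q]))
        top=np.nanpercentile(z[red],97); q=red&(z>top-.012); print('  handle top',top,rect(P,q))
    m=box(195,290,150,220); q=m&(z>.025)&(z<.04); print('mould',rect(P,q))
    w=m&(s<40)&(v>170); print('white',w.sum()); n,l=cv2.connectedComponents(w.astype(np.uint8))
    for i in range(1,n):
        q=l==i
        if q.sum()>30: print(rect(P,q),np.nanpercentile(z[q],[5,50,95])); 
        q=q&(z>.045)
        if q.sum()>10: print('  web',rect(P,q))
    m=box(335,450,195,292)&(h>5)&(h<25)&(s>70); q=m&(z<.009)&(z>.001); print('traybase',rect(P,q)); q=m&(z>.02);print('tray raised',rect(P,q))
    big=np.hstack([cv2.resize(p[150:220,190:295],None,fx=5,fy=5,interpolation=cv2.INTER_CUBIC)]); cv2.imwrite('pics/c1.png',big[:,:,::-1])
    big=cv2.resize(p[180:330,270:450],None,fx=4,fy=4,interpolation=cv2.INTER_CUBIC); cv2.imwrite('pics/c2.png',big[:,:,::-1])
E
python3 m.py
```

```text
bench z -0.0011775626405439166
big [ 38  49  48  54  65  90  71  43  43  78 457 421  98   5   1   5   3   0
   1   0   1   1   5   7   2]
  top 0.03 (array([ 257.4165, -231.7146]), array([110.1002, 200.9691]), 46.533077239990234, 250) 0.04275968816566922
  top 0.045 (array([ 256.0905, -231.9814]), array([109.1285, 201.8613]), 46.884437561035156, 257) 0.05190973543798649
  top 0.066 (array([ 217.1449, -270.726 ]), array([155.388 , 152.0988]), 4.710566997528076, 1022) 0.07494095341071216
  handle top 0.1387592857232295 (array([ 223.4661, -270.5797]), array([116.2058,  23.9116]), 5.863985061645508, 161)
mid [ 18  32  56  49  26  57 537 372  41   2   3   3   2   3   0  10   4   0
   0   0   0   0   0   0   0]
  top 0.03 (array([657.8246,   9.9944]), array([138.3989, 110.1568]), 21.83618927001953, 186) 0.03826060080202032
  top 0.045 (array([645.4555,   5.011 ]), array([111.9722, 110.102 ]), 21.70647430419922, 983) 0.054362779955668294
  handle top 0.10205380978773405 (array([649.2522,   6.4647]), array([84.5138, 15.9529]), 21.343698501586914, 137)
small [ 34  38  25 324 259   8   1   3  
[... 273 characters left out ...]
022643566131592, 81)
mould (array([ 503.4378, -302.5342]), array([256.3463, 303.5799]), 26.64569091796875, 2112)
white 488
(array([ 461.9608, -233.1429]), array([50.5579, 82.7032]), 16.085445404052734, 221) [0.0255 0.0301 0.0602]
  web (array([ 459.541, -233.088]), array([12.8626, 50.045 ]), 10.028178215026855, 47)
(array([ 558.3439, -325.1322]), array([51.2184, 82.9863]), 8.763087272644043, 227) [0.0248 0.0295 0.0602]
  web (array([ 558.7008, -322.8648]), array([13.057 , 51.6368]), 13.168338775634766, 49)
traybase (array([491.7141, 245.9227]), array([265.0471, 243.4144]), 87.14971923828125, 2743)
tray raised (array([510.8103, 247.8896]), array([259.5658, 233.3478]), 86.94605255126953, 1480)
```

```bash
sleep 1
```

```text
(no output)
```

View pics/c2.png

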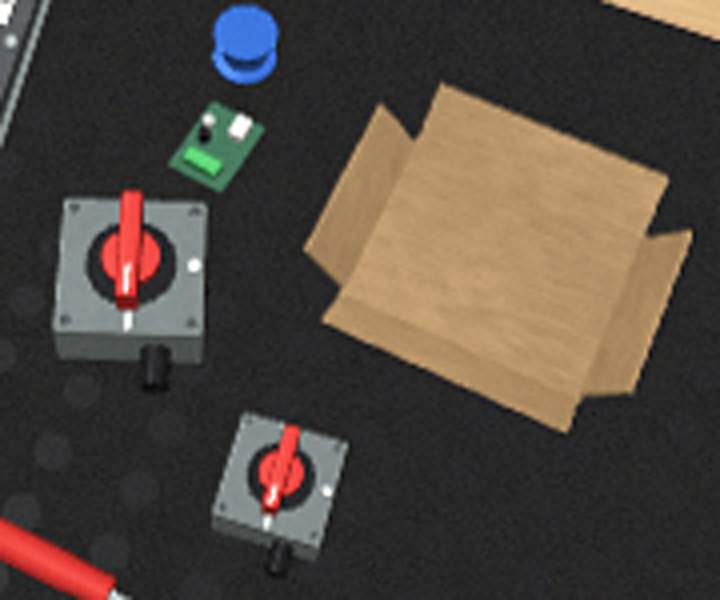

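The middle-sized isolator is (303,250): 110 mm box, nose at the dash (ON), dot to the image right. All four tray panels are part-raised. Next I fit the tray, the mould and the brackets.

```bash
cat > fit.py <<'E'
from h import *
from scipy.optimize import least_squares
def traypts(f,win):
    p,P=cloud(f); hsv=cv2.cvtColor(p,cv2.COLOR_RGB2HSV).astype(int); m=np.zeros(P.shape[:2],bool); m[win[2]:win[3],win[0]:win[1]]=1
    m&=(hsv[...,0]>5)&(hsv[...,0]<25)&(hsv[...,1]>70)&np.isfinite(P[...,2]); return P[m]
def rdist(Q,c,a,b,n,la,lb):
    d=Q-c; ex=np.maximum(abs(d@a)-la,0); ey=np.maximum(abs(d@b)-lb,0); return np.sqrt(ex**2+ey**2+(d@n)**2)
def model(q,P):
    x,y,w,*t,dz=q; c,s=np.cos(w),np.sin(w); L=(P-[x,y,dz])@np.array([[c,-s,0],[s,c,0],[0,0,1]])
    X,Y,Z=np.eye(3); D=[rdist(L,np.array([0,0,.004]),X,Y,Z,.078,.098)]
    for k,(o,al,r,hl) in enumerate(((X,Y,.078,.096),(-X,Y,.078,.096),(Y,X,.098,.072),(-Y,X,.098,.072))):
        d=o*np.cos(t[k])+Z*np.sin(t[k]); n=np.cross(al,d)
        n=n if n@Z*1>0 or n@o<0 else -n
        D.append(rdist(L,o*r+Z*.001+d*.025+n*.002,al,d,n,hl,.025))
    return np.min(D,0)
def fit(P,w0):
    c=P[:,:2].mean(0); q0=[*c,w0,.8,.8,.8,.8,0]
    return least_squares(model,q0,args=(P,),loss='soft_l1',f_scale=.003,diff_step=1e-4)
if __name__=='__main__':
    P=traypts('scene0',(335,455,190,295))
    for w in(-.1,.0,.1): s=fit(P,w); print(s.cost,s.x[:3]*[1000,1000,57.3],s.x[3:])
    p,Q=cloud('scene0'); z=Q[...,2]; m=np.zeros(z.shape,np.uint8); m[150:222,195:290]=((z>.016)&(z<.045))[150:222,195:290]
    m=cv2.morphologyEx(m,cv2.MORPH_OPEN,np.ones((5,5))); n,l,st,_=cv2.connectedComponentsWithStats(m); i=1+st[1:,4].argmax()
    q=Q[(l==i)&(z>.027)]; print('mould',cv2.minAreaRect((q[:,:2]*1000).astype(np.float32)))
E
python3 fit.py
```

```text
0.026923966762150826 [509.232  250.475   -3.1787] [ 0.7271  0.7731  0.9915  0.8662 -0.0001]
0.026923967629215607 [509.2315 250.474   -3.1783] [ 0.7271  0.7731  0.9915  0.8662 -0.0001]
0.02692396740262529 [509.2316 250.4743  -3.1784] [ 0.7271  0.7731  0.9915  0.8662 -0.0001]
mould ((510.363037109375, -278.02947998046875), (173.4270782470703, 225.7693328857422), 10.729043006896973)
```

View pics/c1.png

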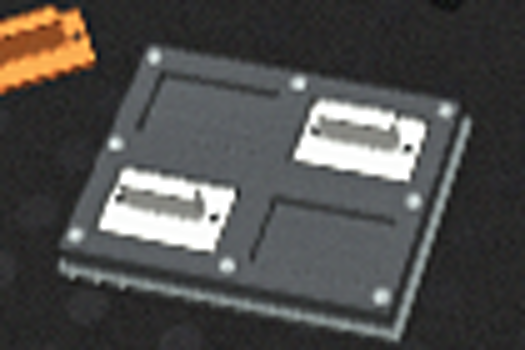

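```bash
cat > plan.py <<'E'
from h import *
import sys
# waypoints "x y z yaw grip n" (mm, deg; n = least rows), from the present pose
def plan(wps,start=None):
    s=r.sense(); R=s['ee_rot']; p=s['tcp_pos']*1000; yaw=np.degrees(np.arctan2(R[1,0],R[0,0]))
    print('now',p,'yaw',round(yaw,2),'F',s['wrist_force'],'w',round(s['gripper_width']*87,1),'t',s['time_s'],'j',s['joints'].round(1))
    rows=[]
    for x,y,z,w,g,n in wps:
        dy=(w-yaw+180)%360-180
        if abs(dy)>.15:
            k=int(np.ceil(abs(dy)/8)); rows+=[(0,0,0,0,0,round(-dy/8/k,3),g)]*k; yaw=w
        c,s_=np.cos(np.radians(yaw)),np.sin(np.radians(yaw)); d=np.array([x,y,z])-p
        t=np.array([c*d[0]+s_*d[1], s_*d[0]-c*d[1], -d[2]])/25
        k=max(int(n),int(np.ceil(abs(t).max())))
        if k:
            f=np.round(t/k,2); rows+=[(*f,0,0,0,g)]*(k-1)+[(*np.round(t-f*(k-1),2),0,0,0,g)]
        p=np.array([x,y,z])
    while len(rows)%10: rows.append((0,0,0,0,0,0,rows[-1][6]))
    for i in range(0,len(rows),10): print('; '.join(' '.join(f'{v+0:g}' for v in q) for q in rows[i:i+10]),'\n')
plan([list(map(float,a.split())) for a in sys.argv[1:]])
E
python3 plan.py "230 581 222 -158.5 -1 0" "645.5 5 190 -158.5 -1 0" "645.5 5 130 -158.5 -1 6"
```

```text
now [229.785  580.7413 221.7218] yaw -21.6 F [-0.1444  0.3387 -0.1384] w 87.3 t 0.15 j [ 83.2  22.1   0.4  -0.  -68.4 -14.8]
0 0 0 0 0 0.951 -1; 0 0 0 0 0 0.951 -1; 0 0 0 0 0 0.951 -1; 0 0 0 0 0 0.951 -1; 0 0 0 0 0 0.951 -1; 0 0 0 0 0 0.951 -1; 0 0 0 0 0 0.951 -1; 0 0 0 0 0 0.951 -1; 0 0 0 0 0 0.951 -1; 0 0 0 0 0 0.951 -1 

0 0 0 0 0 0.951 -1; 0 0 0 0 0 0.951 -1; 0 0 0 0 0 0.951 -1; 0 0 0 0 0 0.951 -1; 0 0 0 0 0 0.951 -1; 0 0 0 0 0 0.951 -1; 0 0 0 0 0 0.951 -1; 0 0 0 0 0 0.951 -1; -0.01 0.01 -0.01 0 0 0 -1; -0.25 -0.98 0.05 0 0 0 -1 

-0.25 -0.98 0.05 0 0 0 -1; -0.25 -0.98 0.05 0 0 0 -1; -0.25 -0.98 0.05 0 0 0 -1; -0.25 -0.98 0.05 0 0 0 -1; -0.25 -0.98 0.05 0 0 0 -1; -0.25 -0.98 0.05 0 0 0 -1; -0.25 -0.98 0.05 0 0 0 -1; -0.25 -0.98 0.05 0 0 0 -1; -0.25 -0.98 0.05 0 0 0 -1; -0.25 -0.98 0.05 0 0 0 -1 

-0.25 -0.98 0.05 0 0 0 -1; -0.25 -0.98 0.05 0 0 0 -1; -0.25 -0.98 0.05 0 0 0 -1; -0.25 -0.98 0.05 0 0 0 -1; -0.25 -0.98 0.05 0 0 0 -1; -0.25 -0.98 0.05 0 0 0 -1; -0.25 -0.98 0.05 0 0 0 -1; -0.25 -0.98 0.05 0 0 0 -1; -0.25 -0.98 0.05 0 0 0 -1; -0.25 -0.98 0.05 0 0 0 -1 

-0.25 -0.98 0.05 0 0 0 -1; -0.25 -0.98 0.05 0 0 0 -1; -0.25 -0.98 0.05 0 0 0 -1; -0.25 -0.98 0.05 0 0 0 -1; -0.25 -0.98 0.05 0 0 0 -1; -0.25 -0.98 0.05 0 0 0 -1; -0.27 -1.07 -0.07 0 0 0 -1; 0 0 0.4 0 0 0 -1; 0 0 0.4 0 0 0 -1; 0 0 0.4 0 0 0 -1 

0 0 0.4 0 0 0 -1; 0 0 0.4 0 0 0 -1; 0 0 0.4 0 0 0 -1; 0 0 0 0 0 0 -1; 0 0 0 0 0 0 -1; 0 0 0 0 0 0 -1; 0 0 0 0 0 0 -1; 0 0 0 0 0 0 -1; 0 0 0 0 0 0 -1; 0 0 0 0 0 0 -1
```

Request:
{"api": "jog_arm", "payload": {
  "plan": "0 0 0 0 0 0.95 -1; 0 0 0 0 0 0.95 -1; 0 0 0 0 0 0.95 -1; 0 0 0 0 0 0.95 -1; 0 0 0 0 0 0.95 -1; 0 0 0 0 0 0.95 -1; 0 0 0 0 0 0.95 -1; 0 0 0 0 0 0.95 -1; 0 0 0 0 0 0.95 -1; 0 0 0 0 0 0.95 -1"
}}

```text
time_s: 1.15
tcp_pos: [0.2299, 0.5809, 0.2221]
ee_rot: [[-0.138, -0.99, -0.0], [-0.99, 0.138, -0.001], [0.001, 0.0, -1.0]]
wrist_force: [-0.1, -1.0, 0.3]
gripper_width: 0.998
gripper_force: 0.0
```

Request:
{"api": "jog_arm", "payload": {
  "plan": "0 0 0 0 0 0.95 -1; 0 0 0 0 0 0.95 -1; 0 0 0 0 0 0.95 -1; 0 0 0 0 0 0.95 -1; 0 0 0 0 0 0.95 -1; 0 0 0 0 0 0.95 -1; 0 0 0 0 0 0.95 -1; 0 0 0 0 0 0.97 -1; 0 0 0 0 0 0 -1; -0.25 -0.98 0.05 0 0 0 -1"
}}

```text
time_s: 2.15
tcp_pos: [0.2438, 0.562, 0.2207]
ee_rot: [[-0.929, -0.371, 0.0], [-0.371, 0.929, 0.0], [-0.0, 0.0, -1.0]]
wrist_force: [0.6, -0.8, -0.2]
gripper_width: 1.004
gripper_force: 0.0
```

Request:
{"api": "jog_arm", "payload": {
  "plan": "-0.25 -0.98 0.05 0 0 0 -1; -0.25 -0.98 0.05 0 0 0 -1; -0.25 -0.98 0.05 0 0 0 -1; -0.25 -0.98 0.05 0 0 0 -1; -0.25 -0.98 0.05 0 0 0 -1; -0.25 -0.98 0.05 0 0 0 -1; -0.25 -0.98 0.05 0 0 0 -1; -0.25 -0.98 0.05 0 0 0 -1; -0.25 -0.98 0.05 0 0 0 -1; -0.25 -0.98 0.05 0 0 0 -1"
}}

```text
time_s: 3.15
tcp_pos: [0.3929, 0.3545, 0.2087]
ee_rot: [[-0.929, -0.369, -0.0], [-0.369, 0.929, -0.0], [0.0, -0.0, -1.0]]
wrist_force: [0.4, -0.4, -0.8]
gripper_width: 1.001
gripper_force: 0.0
```

Request:
{"api": "jog_arm", "payload": {
  "plan": "-0.25 -0.98 0.05 0 0 0 -1; -0.25 -0.98 0.05 0 0 0 -1; -0.25 -0.98 0.05 0 0 0 -1; -0.25 -0.98 0.05 0 0 0 -1; -0.25 -0.98 0.05 0 0 0 -1; -0.25 -0.98 0.05 0 0 0 -1; -0.25 -0.98 0.05 0 0 0 -1; -0.25 -0.98 0.05 0 0 0 -1; -0.25 -0.98 0.05 0 0 0 -1; -0.25 -0.98 0.05 0 0 0 -1"
}}

```text
time_s: 4.15
tcp_pos: [0.5407, 0.1494, 0.1961]
ee_rot: [[-0.929, -0.369, -0.0], [-0.369, 0.929, -0.0], [0.0, 0.0, -1.0]]
wrist_force: [0.7, -0.2, -0.5]
gripper_width: 0.997
gripper_force: 0.0
```

Request:
{"api": "jog_arm", "payload": {
  "plan": "-0.25 -0.98 0.05 0 0 0 -1; -0.25 -0.98 0.05 0 0 0 -1; -0.25 -0.98 0.05 0 0 0 -1; -0.25 -0.98 0.05 0 0 0 -1; -0.25 -0.98 0.05 0 0 0 -1; -0.25 -0.98 0.05 0 0 0 -1; -0.25 -1 0 0 0 0 -1; 0 0 0 0 0 0 -1; 0 0 0 0 0 0 -1; 0 0 0 0 0 0 -1"
}}

```text
time_s: 5.15
tcp_pos: [0.6434, 0.0067, 0.1887]
ee_rot: [[-0.93, -0.367, -0.001], [-0.367, 0.93, 0.0], [0.0, 0.0, -1.0]]
wrist_force: [-0.3, -0.1, -0.1]
gripper_width: 1.003
gripper_force: 0.0
```

```bash
python3 - <<'E'
from h import *
cap('wrist','w1')
E
python3 plan.py "645.5 5 130 -158.5 -1 0" "645.5 5 74 -158.5 -1 8"
```

```text
now [643.4174   6.8637 188.8612] yaw -158.44 F [ 0.9379  0.0114 -0.2329] w 86.9 t 5.2 j [ 15.   25.2   0.4  -0.  -65.3 -83.4]
-0.02 -0.03 0.78 0 0 0 -1; -0.02 -0.03 0.78 0 0 0 -1; -0.01 -0.04 0.79 0 0 0 -1; 0 0 0.28 0 0 0 -1; 0 0 0.28 0 0 0 -1; 0 0 0.28 0 0 0 -1; 0 0 0.28 0 0 0 -1; 0 0 0.28 0 0 0 -1; 0 0 0.28 0 0 0 -1; 0 0 0.28 0 0 0 -1 

0 0 0.28 0 0 0 -1; 0 0 0 0 0 0 -1; 0 0 0 0 0 0 -1; 0 0 0 0 0 0 -1; 0 0 0 0 0 0 -1; 0 0 0 0 0 0 -1; 0 0 0 0 0 0 -1; 0 0 0 0 0 0 -1; 0 0 0 0 0 0 -1; 0 0 0 0 0 0 -1
```

View pics/w1.png

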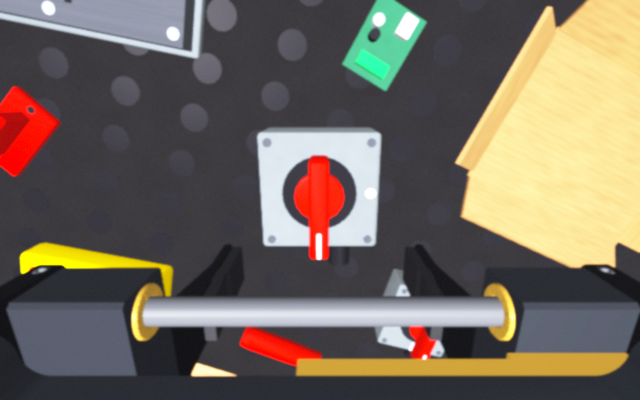

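The wrist view has the middle isolator's handle at (318,205), nose pointing down the image, aligned with the fingers. I check its axis with the depth, then descend.

Run:
```python
from h import *
from m import rect
p,P=cloud('w1'); z=P[...,2]; h,s,v=[cv2.cvtColor(p,cv2.COLOR_RGB2HSV)[...,i].astype(int) for i in range(3)]
m=np.zeros(z.shape,bool); m[120:265,250:390]=1
q=m&(z>.09)&(z<.112); print('handle',rect(P,q),np.nanmedian(z[q])); q=m&(z>.048)&(z<.06);print('box',rect(P,q),np.nanmedian(z[q]))
```

```text
handle (array([646.2089,   3.7737]), array([82.8399, 15.8715]), 21.02101707458496, 1964) 0.1001136816775747
box (array([642.4655,   2.4094]), array([108.8495, 110.2728]), 21.455610275268555, 10431) 0.055408036175087994
```

Request:
{"api": "jog_arm", "payload": {
  "plan": "-0.02 -0.03 0.78 0 0 0 -1; -0.02 -0.03 0.78 0 0 0 -1; -0.01 -0.04 0.79 0 0 0 -1; 0 0 0 0 0 0 -1; 0 0 0 0 0 0 -1; 0 0 0 0 0 0 -1; 0 0 0 0 0 0 -1; 0 0 0 0 0 0 -1; 0 0 0 0 0 0 -1; 0 0 0 0 0 0 -1"
}}

```text
time_s: 6.2
tcp_pos: [0.646, 0.0043, 0.1303]
ee_rot: [[-0.931, -0.366, 0.0], [-0.366, 0.931, 0.0], [-0.0, -0.0, -1.0]]
wrist_force: [-0.6, -0.3, -0.3]
gripper_width: 1.003
gripper_force: 0.0
```

```bash
python3 plan.py "643.5 3.3 74 -158.5 -1 7"
```

```text
now [646.0014   4.3128 130.3012] yaw -158.55 F [-0.5883 -0.2527 -0.3273] w 87.2 t 6.2 j [ 14.7  28.2  -3.5   0.  -58.3 -83.3]
0.02 0 0.32 0 0 0 -1; 0.02 0 0.32 0 0 0 -1; 0.02 0 0.32 0 0 0 -1; 0.02 0 0.32 0 0 0 -1; 0.02 0 0.32 0 0 0 -1; 0.02 0 0.32 0 0 0 -1; -0.01 0 0.33 0 0 0 -1; 0 0 0 0 0 0 -1; 0 0 0 0 0 0 -1; 0 0 0 0 0 0 -1
```

Request:
{"api": "jog_arm", "payload": {
  "plan": "0.02 0 0.32 0 0 0 -1; 0.02 0 0.32 0 0 0 -1; 0.02 0 0.32 0 0 0 -1; 0.02 0 0.32 0 0 0 -1; 0.02 0 0.32 0 0 0 -1; 0.02 0 0.32 0 0 0 -1; 0 0 0.33 0 0 0 -1; 0 0 0 0 0 0 -1; 0 0 0 0 0 0 1; 0 0 0 0 0 0 1"
}}

```text
time_s: 7.2
tcp_pos: [0.6436, 0.0033, 0.0743]
ee_rot: [[-0.931, -0.366, 0.001], [-0.366, 0.931, 0.0], [-0.001, -0.0, -1.0]]
wrist_force: [-0.1, -0.1, -0.3]
gripper_width: 0.892
gripper_force: 0.0
```

Request:
{"api": "jog_arm", "payload": {
  "plan": "0 0 0 0 0 0 1; 0 0 0 0 0 0 1; 0 0 0 0 0 0 1; 0 0 0 0 0 0 1; 0 0 0 0 0 0 1; 0 0 0 0 0 0 1; 0 0 0 0 0 0 1; 0 0 0 0 0 0 1; 0 0 0 0 0 0 1; 0 0 0 0 0 0 1"
}}

```text
time_s: 8.2
tcp_pos: [0.6434, 0.0027, 0.0738]
ee_rot: [[-0.931, -0.366, 0.0], [-0.366, 0.931, -0.001], [-0.0, -0.001, -1.0]]
wrist_force: [1.4, -4.0, -0.3]
gripper_width: 0.181
gripper_force: 30.0
```

Request:
{"api": "jog_arm", "payload": {
  "plan": "0 0 0 0 0 -0.75 1; 0 0 0 0 0 -0.75 1; 0 0 0 0 0 -0.75 1; 0 0 0 0 0 -0.75 1; 0 0 0 0 0 -0.75 1; 0 0 0 0 0 -0.75 1; 0 0 0 0 0 -0.75 1; 0 0 0 0 0 -0.75 1; 0 0 0 0 0 -0.75 1; 0 0 0 0 0 -0.75 1"
}}

```text
time_s: 9.2
tcp_pos: [0.643, 0.003, 0.0738]
ee_rot: [[-0.145, -0.99, -0.001], [-0.99, 0.145, -0.0], [0.0, 0.001, -1.0]]
wrist_force: [1.3, -1.9, 0.3]
gripper_width: 0.181
gripper_force: 30.0
```

Request:
{"api": "jog_arm", "payload": {
  "plan": "0 0 0 0 0 -0.75 1; 0 0 0 0 0 -0.75 1; 0 0 0 0 0 -0.75 1; 0 0 0 0 0 -0.75 1; 0 0 0 0 0 -0.75 1; 0 0 0 0 0 -0.1 1; 0 0 0 0 0 0 1; 0 0 0 0 0 0 1; 0 0 0 0 0 0 -1; 0 0 0 0 0 0 -1"
}}

```text
time_s: 10.2
tcp_pos: [0.6435, 0.0038, 0.0738]
ee_rot: [[0.379, -0.925, 0.001], [-0.925, -0.379, 0.001], [-0.0, -0.001, -1.0]]
wrist_force: [-0.4, -0.5, -0.5]
gripper_width: 0.288
gripper_force: 0.0
```

Request:
{"api": "jog_arm", "payload": {
  "plan": "0 0 0 0 0 0 -1; 0 0 0 0 0 0 -1; 0 0 0 0 0 0 -1; 0 0 0 0 0 0 -1; 0 0 0 0 0 0 -1; 0 0 -0.7 0 0 0 -1; 0 0 -0.7 0 0 0 -1; 0 0 -0.7 0 0 0 -1; 0 0 -0.7 0 0 0 -1; 0 0 -0.7 0 0 0 -1"
}}

```text
time_s: 11.2
tcp_pos: [0.6431, 0.0032, 0.162]
ee_rot: [[0.379, -0.926, -0.0], [-0.926, -0.379, 0.0], [-0.0, -0.0, -1.0]]
wrist_force: [0.1, 0.6, 0.5]
gripper_width: 0.993
gripper_force: 0.0
```

Run:
```python
from h import *
from m import rect
cap('wrist','w2'); p,P=cloud('w2'); z=P[...,2]
q=(z>.09)&(z<.112)&(np.hypot(P[...,0]-.643,P[...,1]-.003)<.06); print('handle',rect(P,q))
s=r.sense(); print(s['tcp_pos'],s['ee_rot'],s['joints'])
h,sa,v=[cv2.cvtColor(p,cv2.COLOR_RGB2HSV)[...,i].astype(int) for i in range(3)]
w=q&(sa<60)&(v>150); print('white nose',np.nanmean(P[w],0),w.sum())
```

```text
handle (array([641.2686,   5.4567]), array([15.437 , 83.5953]), 21.738025665283203, 2342)
[0.645  0.0033 0.1657] [[ 0.3793 -0.9252  0.0064]
 [-0.9253 -0.3793  0.0002]
 [ 0.0022 -0.006  -1.    ]] [ 14.6731  26.1682  -1.4721   0.092  -62.0043   7.5758]
white nose [0.631  0.0331 0.1006] 177
```

Handle now at 111.7° with the white nose at the dot: OFF. Next I move to a view over the tray and refit it.

```bash
python3 plan.py "643 3 162 -93.2 0.9 0" "511 330 260 -93.2 0.9 0"
python3 - <<'E'
from h import *
for n,u,v,z in(('spool',331,186,.04),('board',324,216,.005)): print(n,onplane('scene0',u,v,z))
E
```

```text
now [645.019    3.2577 165.69  ] yaw -67.71 F [ 1.3994 -0.2021  2.7271] w 86.8 t 11.25 j [ 14.7  26.2  -1.5   0.1 -62.    7.6]
0 0 0 0 0 0.797 0.9; 0 0 0 0 0 0.797 0.9; 0 0 0 0 0 0.797 0.9; 0 0 0 0 0 0.797 0.9; 0.01 0.08 0.15 0 0 0 0.9; -0.98 0.46 -0.3 0 0 0 0.9; -0.98 0.46 -0.3 0 0 0 0.9; -0.98 0.46 -0.3 0 0 0 0.9; -0.98 0.46 -0.3 0 0 0 0.9; -0.98 0.46 -0.3 0 0 0 0.9 

-0.98 0.46 -0.3 0 0 0 0.9; -0.98 0.46 -0.3 0 0 0 0.9; -0.98 0.46 -0.3 0 0 0 0.9; -0.98 0.46 -0.3 0 0 0 0.9; -0.98 0.46 -0.3 0 0 0 0.9; -0.98 0.46 -0.3 0 0 0 0.9; -0.98 0.46 -0.3 0 0 0 0.9; -1 0.48 -0.32 0 0 0 0.9; 0 0 0 0 0 0 0.9; 0 0 0 0 0 0 0.9 

spool [ 0.4031 -0.0035  0.04  ]
board [0.4982 0.0127 0.005 ]
```

Request:
{"api": "jog_arm", "payload": {
  "plan": "0 0 0 0 0 0.8 0.95; 0 0 0 0 0 0.8 0.95; 0 0 0 0 0 0.8 0.95; 0 0 0 0 0 0.79 0.95; 0 0 0 0 0 0 0.95; -0.98 0.46 -0.3 0 0 0 0.95; -0.98 0.46 -0.3 0 0 0 0.95; -0.98 0.46 -0.3 0 0 0 0.95; -0.98 0.46 -0.3 0 0 0 0.95; -0.98 0.46 -0.3 0 0 0 0.95"
}}

```text
time_s: 12.25
tcp_pos: [0.5922, 0.1298, 0.1988]
ee_rot: [[-0.054, -0.999, -0.0], [-0.999, 0.054, 0.0], [-0.0, 0.0, -1.0]]
wrist_force: [0.4, 0.4, 0.9]
gripper_width: 0.169
gripper_force: 0.0
```

Request:
{"api": "jog_arm", "payload": {
  "plan": "-0.98 0.46 -0.3 0 0 0 0.95; -0.98 0.46 -0.3 0 0 0 0.95; -0.98 0.46 -0.3 0 0 0 0.95; -0.98 0.46 -0.3 0 0 0 0.95; -0.98 0.46 -0.3 0 0 0 0.95; -0.98 0.46 -0.3 0 0 0 0.95; -0.98 0.46 -0.3 0 0 0 0.95; -1 0.48 -0.32 0 0 0 0.95; 0 0 0 0 0 0 0.95; 0 0 0 0 0 0 0.95"
}}

```text
time_s: 13.25
tcp_pos: [0.5112, 0.3306, 0.2589]
ee_rot: [[-0.054, -0.999, -0.0], [-0.999, 0.054, -0.0], [0.0, 0.0, -1.0]]
wrist_force: [1.1, -0.3, -0.1]
gripper_width: 0.024
gripper_force: 0.0
```

Run:
```python
from fit import *
cap('wrist','w3'); print(r.sense()['tcp_pos'])
p,P0=cloud('w3'); P=traypts('w3',(0,640,0,400)); P=P[(P[:,2]<.06)&(np.hypot(P[:,0]-.509,P[:,1]-.25)<.19)]; print(len(P))
s=fit(P,-.05); print(s.cost,s.x[:3]*[1000,1000,57.3],s.x[3:])
```

```text
[0.5114 0.3299 0.2587]
42281
0.10948344732743172 [507.8886 247.7041  -3.2462] [0.7245 0.7841 0.9673 1.1282 0.0005]
```

View pics/w3.png

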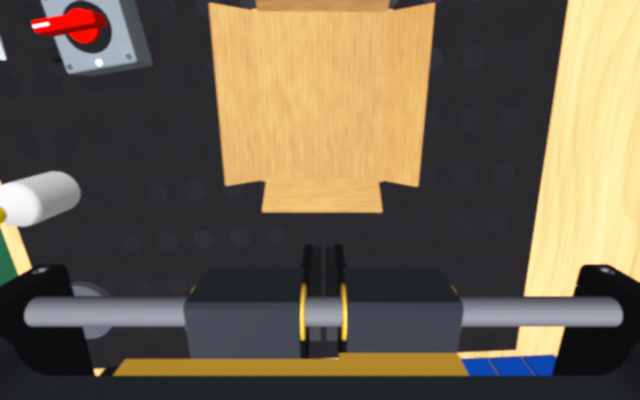

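The wrist view shows the whole tray (320,95) with all four panels part-raised. The refit gives (507.9, 247.7), yaw -3.25°. I push the left panel first.

```bash
python3 - <<'E'
s=open('plan.py').read()
s=s.replace("plan([list(map(float,a.split())) for a in sys.argv[1:]])","""def conv(a):
    if a[0]!='T': return list(map(float,a.split()))
    v=list(map(float,a[1:].split())); t=np.radians(-3.25); c,s=np.cos(t),np.sin(t)
    return [507.9+c*v[0]-s*v[1],247.7+s*v[0]+c*v[1],v[2],v[3]-3.25,*v[4:]]
s=r.sense(); t=np.radians(-3.25); d=s['tcp_pos'][:2]*1000-[507.9,247.7]; print('tray-local',d[0]*np.cos(t)+d[1]*np.sin(t),d[1]*np.cos(t)-d[0]*np.sin(t))
plan([conv(a) for a in sys.argv[1:]])""")
open('plan.py','w').write(s)
E
python3 plan.py "T0 155 120 -90 .95 0" "T0 155 20 -90 .95 0" "T0 125 24 -90 .95 4" "T0 108.5 36 -90 .95 6"
```

```text
tray-local -1.185388030978062 82.25234658446662
now [511.3796 329.8873 258.7456] yaw -93.19 F [-0.137  -0.0565  0.6331] w 1.8 t 13.3 j [ 48.   19.2   1.4  -0.  -72.3 -51.2]
-0.48 -0.01 0.92 0 0 0 0.95; -0.48 -0.01 0.92 0 0 0 0.95; -0.48 -0.01 0.92 0 0 0 0.95; -0.48 -0.01 0.92 0 0 0 0.95; -0.48 -0.01 0.92 0 0 0 0.95; -0.51 0 0.95 0 0 0 0.95; 0 0 1 0 0 0 0.95; 0 0 1 0 0 0 0.95; 0 0 1 0 0 0 0.95; 0 0 1 0 0 0 0.95 

0.3 0 -0.04 0 0 0 0.95; 0.3 0 -0.04 0 0 0 0.95; 0.3 0 -0.04 0 0 0 0.95; 0.3 0 -0.04 0 0 0 0.95; 0.11 0 -0.08 0 0 0 0.95; 0.11 0 -0.08 0 0 0 0.95; 0.11 0 -0.08 0 0 0 0.95; 0.11 0 -0.08 0 0 0 0.95; 0.11 0 -0.08 0 0 0 0.95; 0.11 0 -0.08 0 0 0 0.95
```

Request:
{"api": "jog_arm", "payload": {
  "plan": "-0.48 0 0.92 0 0 0 0.95; -0.48 0 0.92 0 0 0 0.95; -0.48 0 0.92 0 0 0 0.95; -0.48 0 0.92 0 0 0 0.95; -0.48 0 0.92 0 0 0 0.95; -0.51 0 0.95 0 0 0 0.95; 0 0 1 0 0 0 0.95; 0 0 1 0 0 0 0.95; 0 0 1 0 0 0 0.95; 0 0 1 0 0 0 0.95"
}}

```text
time_s: 14.3
tcp_pos: [0.5162, 0.4014, 0.0191]
ee_rot: [[-0.058, -0.998, -0.001], [-0.998, 0.058, -0.001], [0.001, 0.0, -1.0]]
wrist_force: [-0.3, -1.1, 0.2]
gripper_width: 0.025
gripper_force: 0.0
```

Request:
{"api": "jog_arm", "payload": {
  "plan": "0.3 0 -0.04 0 0 0 0.95; 0.3 0 -0.04 0 0 0 0.95; 0.3 0 -0.04 0 0 0 0.95; 0.3 0 -0.04 0 0 0 0.95; 0.11 0 -0.08 0 0 0 0.95; 0.11 0 -0.08 0 0 0 0.95; 0.11 0 -0.08 0 0 0 0.95; 0.11 0 -0.08 0 0 0 0.95; 0.11 0 -0.08 0 0 0 0.95; 0.11 0 -0.08 0 0 0 0.95"
}}

```text
time_s: 15.3
tcp_pos: [0.5131, 0.3567, 0.0365]
ee_rot: [[-0.057, -0.998, 0.0], [-0.998, 0.057, 0.001], [-0.001, -0.0, -1.0]]
wrist_force: [0.5, 7.3, -5.9]
gripper_width: 0.032
gripper_force: 3.5
```

Request:
{"api": "jog_arm", "payload": {
  "plan": "0 0 0 0 0 0 0.95; 0.03 0 0 0 0 0 0.95; 0 0 0 0 0 0 0.95; 0 0 0 0 0 0 0.95; 0 0 0 0 0 0 0.95; 0 0 0 0 0 0 0.95; 0 0 0 0 0 0 0.95; 0 0 0 0 0 0 0.95; 0 0 0 0 0 0 0.95; 0 0 0 0 0 0 0.95"
}}

```text
time_s: 16.3
tcp_pos: [0.5132, 0.3567, 0.0368]
ee_rot: [[-0.057, -0.998, 0.001], [-0.998, 0.057, 0.001], [-0.002, -0.001, -1.0]]
wrist_force: [-2.0, 5.5, -0.5]
gripper_width: 0.023
gripper_force: 2.5
```

Request:
{"api": "jog_arm", "payload": {
  "plan": "0.05 0 0 0 0 0 0.95; 0.05 0 0 0 0 0 0.95; 0 0 0 0 0 0 0.95; 0 0 0 0 0 0 0.95; 0 0 0 0 0 0 0.95; 0 0 0 0 0 0 0.95; 0 0 0 0 0 0 0.95; 0 0 0 0 0 0 0.95; 0 0 0 0 0 0 0.95; 0 0 0 0 0 0 0.95"
}}

```text
time_s: 17.3
tcp_pos: [0.5133, 0.3565, 0.0368]
ee_rot: [[-0.056, -0.998, 0.003], [-0.998, 0.056, 0.005], [-0.006, -0.002, -1.0]]
wrist_force: [-2.9, 10.0, -2.1]
gripper_width: 0.029
gripper_force: 4.9
```

Left panel is at its stop: 10 N with almost no motion. Near panel next.

```bash
python3 plan.py "T0 135 38 -90 .95 2" "T-60 140 80 -90 .95 0"  "T-150 60 80 -90 .95 0" "T-150 0 20 -90 .95 0" "T-118 0 24 -90 .95 4" "T-94 0 36 -90 .95 6"  "T-92.5 0 36 -90 .95 2"
```

```text
tray-local -0.8020694325048217 108.96299863696095
now [513.2766 356.5332  36.8344] yaw -93.23 F [-2.9355  9.9772 -2.0733] w 2.5 t 17.3 j [ 49.6  32.2 -12.1  -0.1 -45.3 -52.7]
-0.52 -0.02 -0.02 0 0 0 0.95; -0.52 -0.01 -0.03 0 0 0 0.95; -0.07 0.8 -0.56 0 0 0 0.95; -0.07 0.8 -0.56 0 0 0 0.95; -0.06 0.8 -0.56 0 0 0 0.95; 0.8 0.9 0 0 0 0 0.95; 0.8 0.9 0 0 0 0 0.95; 0.8 0.9 0 0 0 0 0.95; 0.8 0.9 0 0 0 0 0.95; 0.8 0 0.8 0 0 0 0.95 

0.8 0 0.8 0 0 0 0.95; 0.8 0 0.8 0 0 0 0.95; 0 -0.32 -0.04 0 0 0 0.95; 0 -0.32 -0.04 0 0 0 0.95; 0 -0.32 -0.04 0 0 0 0.95; 0 -0.32 -0.04 0 0 0 0.95; 0 -0.16 -0.08 0 0 0 0.95; 0 -0.16 -0.08 0 0 0 0.95; 0 -0.16 -0.08 0 0 0 0.95; 0 -0.16 -0.08 0 0 0 0.95 

0 -0.16 -0.08 0 0 0 0.95; 0 -0.16 -0.08 0 0 0 0.95; 0 -0.03 0 0 0 0 0.95; 0 -0.03 0 0 0 0 0.95; 0 0 0 0 0 0 0.95; 0 0 0 0 0 0 0.95; 0 0 0 0 0 0 0.95; 0 0 0 0 0 0 0.95; 0 0 0 0 0 0 0.95; 0 0 0 0 0 0 0.95
```

Request:
{"api": "jog_arm", "payload": {
  "plan": "-0.6 -0.02 -0.02 0 0 0 0.95; -0.52 0 -0.03 0 0 0 0.95; -0.07 0.8 -0.56 0 0 0 0.95; -0.07 0.8 -0.56 0 0 0 0.95; -0.06 0.8 -0.56 0 0 0 0.95; 0.8 0.9 0 0 0 0 0.95; 0.8 0.9 0 0 0 0 0.95; 0.8 0.9 0 0 0 0 0.95; 0.8 0.9 0 0 0 0 0.95; 0.8 0 0.8 0 0 0 0.95"
}}

```text
time_s: 18.3
tcp_pos: [0.359, 0.2951, 0.0617]
ee_rot: [[-0.054, -0.999, 0.002], [-0.999, 0.054, 0.002], [-0.002, -0.002, -1.0]]
wrist_force: [0.8, 0.3, -0.3]
gripper_width: 0.024
gripper_force: 0.0
```

Request:
{"api": "jog_arm", "payload": {
  "plan": "0.8 0 0.8 0 0 0 0.95; 0.8 0 0.8 0 0 0 0.95; 0 -0.32 -0.04 0 0 0 0.95; 0 -0.32 -0.04 0 0 0 0.95; 0 -0.32 -0.04 0 0 0 0.95; 0 -0.32 -0.04 0 0 0 0.95; 0 -0.16 -0.08 0 0 0 0.95; 0 -0.16 -0.08 0 0 0 0.95; 0 -0.16 -0.08 0 0 0 0.95; 0 -0.16 -0.08 0 0 0 0.95"
}}

```text
time_s: 19.3
tcp_pos: [0.406, 0.2525, 0.0321]
ee_rot: [[-0.057, -0.998, 0.001], [-0.998, 0.057, 0.001], [-0.001, -0.0, -1.0]]
wrist_force: [-0.6, 0.1, -0.6]
gripper_width: 0.024
gripper_force: 0.4
```

Request:
{"api": "jog_arm", "payload": {
  "plan": "0 -0.16 -0.08 0 0 0 0.95; 0 -0.16 -0.08 0 0 0 0.95; 0 -0.03 0 0 0 0 0.95; 0 -0.03 0 0 0 0 0.95; 0 0 0 0 0 0 0.95; 0 0 0 0 0 0 0.95; 0 0 0 0 0 0 0.95; 0 0 0 0 0 0 0.95; 0 0 0 0 0 0 0.95; 0 0 0 0 0 0 0.95"
}}

```text
time_s: 20.3
tcp_pos: [0.415, 0.2517, 0.0358]
ee_rot: [[-0.057, -0.998, 0.0], [-0.998, 0.057, 0.0], [-0.0, -0.0, -1.0]]
wrist_force: [0.5, 0.0, 0.3]
gripper_width: 0.028
gripper_force: 0.0
```

```bash
python3 plan.py "T-92.5 0 36 -90 .95 2"
```

```text
tray-local -93.02133603328241 -1.2816389071660406
now [414.9556 251.6941  35.8175] yaw -93.26 F [0.4902 0.0022 0.2618] w 2.4 t 20.3 j [ 50.5  22.  -32.2   0.  -35.8 -53.7]
-0.03 -0.01 0 0 0 0 0.95; -0.02 -0.01 -0.01 0 0 0 0.95; 0 0 0 0 0 0 0.95; 0 0 0 0 0 0 0.95; 0 0 0 0 0 0 0.95; 0 0 0 0 0 0 0.95; 0 0 0 0 0 0 0.95; 0 0 0 0 0 0 0.95; 0 0 0 0 0 0 0.95; 0 0 0 0 0 0 0.95
```

Request:
{"api": "jog_arm", "payload": {
  "plan": "0 -0.08 0 0 0 0 0.95; 0 -0.08 0 0 0 0 0.95; 0 -0.08 0 0 0 0 0.95; 0 -0.08 0 0 0 0 0.95; 0 0 0 0 0 0 0.95; 0 0 0 0 0 0 0.95; 0 0 0 0 0 0 0.95; 0 0 0 0 0 0 0.95; 0 0 0 0 0 0 0.95; 0 0 0 0 0 0 0.95"
}}

```text
time_s: 21.3
tcp_pos: [0.4215, 0.2511, 0.0358]
ee_rot: [[-0.057, -0.998, -0.003], [-0.998, 0.057, -0.001], [0.001, 0.002, -1.0]]
wrist_force: [-9.0, 3.3, 4.2]
gripper_width: 0.023
gripper_force: 4.1
```

Request:
{"api": "jog_arm", "payload": {
  "plan": "0 -0.06 0 0 0 0 0.95; 0 -0.06 0 0 0 0 0.95; 0 0 0 0 0 0 0.95; 0 0 0 0 0 0 0.95; 0 0 0 0 0 0 0.95; 0 0 0 0 0 0 0.95; 0 0 0 0 0 0 0.95; 0 0 0 0 0 0 0.95; 0 0 0 0 0 0 0.95; 0 0 0 0 0 0 0.95"
}}

```text
time_s: 22.3
tcp_pos: [0.4218, 0.2509, 0.0357]
ee_rot: [[-0.058, -0.998, -0.007], [-0.998, 0.058, -0.002], [0.002, 0.007, -1.0]]
wrist_force: [-20.4, 8.5, 11.1]
gripper_width: 0.023
gripper_force: 10.2
```

```bash
python3 plan.py "T-110 0 36 -90 .95 2" "T-110 -10 80 -90 .95 0" "T-110 -150 80 -90 .95 0" "T0 -165 80 -90 .95 0" "T0 -165 20 -90 .95 0" "T0 -130 24 -90 .95 4" "T0 -110 36 -90 .95 6"  "T0 -107 36 -90 .95 3"
```

```text
tray-local -86.161991054101 -1.6741792330982603
now [421.7817 250.9133  35.7449] yaw -93.33 F [-20.4297   8.4676  11.0571] w 2.0 t 22.3 j [ 49.6  22.6 -31.   -0.4 -36.7 -52.6]
-0.03 0.48 -0.01 0 0 0 0.95; -0.04 0.47 0 0 0 0 0.95; 0.2 0 -0.88 0 0 0 0.95; 0.2 0 -0.88 0 0 0 0.95; 0.93 0 0 0 0 0 0.95; 0.93 0 0 0 0 0 0.95; 0.93 0 0 0 0 0 0.95; 0.93 0 0 0 0 0 0.95; 0.93 0 0 0 0 0 0.95; 0.95 -0.01 0 0 0 0 0.95 

0.12 -0.88 0 0 0 0 0.95; 0.12 -0.88 0 0 0 0 0.95; 0.12 -0.88 0 0 0 0 0.95; 0.12 -0.88 0 0 0 0 0.95; 0.11 -0.88 0 0 0 0 0.95; 0 0 0.8 0 0 0 0.95; 0 0 0.8 0 0 0 0.95; 0 0 0.8 0 0 0 0.95; -0.35 0 -0.04 0 0 0 0.95; -0.35 0 -0.04 0 0 0 0.95 

-0.35 0 -0.04 0 0 0 0.95; -0.35 0 -0.04 0 0 0 0.95; -0.13 0 -0.08 0 0 0 0.95; -0.13 0 -0.08 0 0 0 0.95; -0.13 0 -0.08 0 0 0 0.95; -0.13 0 -0.08 0 0 0 0.95; -0.13 0 -0.08 0 0 0 0.95; -0.15 0 -0.08 0 0 0 0.95; -0.04 0 0 0 0 0 0.95; -0.04 0 0 0 0 0 0.95 

-0.04 0 0 0 0 0 0.95; 0 0 0 0 0 0 0.95; 0 0 0 0 0 0 0.95; 0 0 0 0 0 0 0.95; 0 0 0 0 0 0 0.95; 0 0 0 0 0 0 0.95; 0 0 0 0 0 0 0.95; 0 0 0 0 0 0 0.95; 0 0 0 0 0 0 0.95; 0 0 0 0 0 0 0.95
```

Near panel is at its stop. Right panel next.

Request:
{"api": "jog_arm", "payload": {
  "plan": "-0.03 0.6 0 0 0 0 0.95; -0.04 0.5 0 0 0 0 0.95; 0.2 0 -0.88 0 0 0 0.95; 0.2 0 -0.88 0 0 0 0.95; 0.93 0 0 0 0 0 0.95; 0.93 0 0 0 0 0 0.95; 0.93 0 0 0 0 0 0.95; 0.93 0 0 0 0 0 0.95; 0.93 0 0 0 0 0 0.95; 0.95 0 0 0 0 0 0.95"
}}

```text
time_s: 23.3
tcp_pos: [0.3897, 0.1036, 0.0798]
ee_rot: [[-0.057, -0.998, 0.001], [-0.998, 0.057, -0.0], [-0.0, -0.001, -1.0]]
wrist_force: [-0.1, -0.5, 0.6]
gripper_width: 0.025
gripper_force: 0.0
```

Request:
{"api": "jog_arm", "payload": {
  "plan": "0.12 -0.88 0 0 0 0 0.95; 0.12 -0.88 0 0 0 0 0.95; 0.12 -0.88 0 0 0 0 0.95; 0.12 -0.88 0 0 0 0 0.95; 0.11 -0.88 0 0 0 0 0.95; 0 0 0.8 0 0 0 0.95; 0 0 0.8 0 0 0 0.95; 0 0 0.8 0 0 0 0.95; -0.35 0 -0.04 0 0 0 0.95; -0.35 0 -0.04 0 0 0 0.95"
}}

```text
time_s: 24.3
tcp_pos: [0.5001, 0.1015, 0.022]
ee_rot: [[-0.057, -0.998, -0.0], [-0.998, 0.057, -0.001], [0.001, 0.0, -1.0]]
wrist_force: [-0.1, -0.4, -0.1]
gripper_width: 0.023
gripper_force: 0.0
```

Request:
{"api": "jog_arm", "payload": {
  "plan": "-0.35 0 -0.04 0 0 0 0.95; -0.35 0 -0.04 0 0 0 0.95; -0.13 0 -0.08 0 0 0 0.95; -0.13 0 -0.08 0 0 0 0.95; -0.13 0 -0.08 0 0 0 0.95; -0.13 0 -0.08 0 0 0 0.95; -0.13 0 -0.08 0 0 0 0.95; -0.15 0 -0.08 0 0 0 0.95; -0.04 0 0 0 0 0 0.95; -0.04 0 0 0 0 0 0.95"
}}

```text
time_s: 25.3
tcp_pos: [0.5025, 0.1407, 0.036]
ee_rot: [[-0.057, -0.998, 0.0], [-0.998, 0.057, 0.0], [-0.0, -0.0, -1.0]]
wrist_force: [0.3, -0.5, 2.0]
gripper_width: 0.022
gripper_force: 0.6
```

Request:
{"api": "jog_arm", "payload": {
  "plan": "-0.04 0 0 0 0 0 0.95; 0 0 0 0 0 0 0.95; 0 0 0 0 0 0 0.95; 0 0 0 0 0 0 0.95; 0 0 0 0 0 0 0.95; 0 0 0 0 0 0 0.95; 0 0 0 0 0 0 0.95; 0 0 0 0 0 0 0.95; 0 0 0 0 0 0 0.95; 0 0 0 0 0 0 0.95"
}}

```text
time_s: 26.3
tcp_pos: [0.5024, 0.1414, 0.0359]
ee_rot: [[-0.057, -0.998, 0.0], [-0.998, 0.057, -0.0], [0.0, -0.0, -1.0]]
wrist_force: [0.9, -4.6, 2.6]
gripper_width: 0.024
gripper_force: 2.1
```

```bash
python3 plan.py
```

```text
tray-local 0.5608310449577942 -106.46416726570081
now [502.4242 141.3753  35.9126] yaw -93.26 F [ 0.9124 -4.5887  2.6206] w 2.1 t 26.3 j [ 33.6  24.7 -27.1   0.  -38.2 -36.8]
```

Request:
{"api": "jog_arm", "payload": {
  "plan": "-0.08 0 0 0 0 0 0.95; -0.08 0 0 0 0 0 0.95; 0 0 0 0 0 0 0.95; 0 0 0 0 0 0 0.95; 0 0 0 0 0 0 0.95; 0 0 0 0 0 0 0.95; 0 0 0 0 0 0 0.95; 0 0 0 0 0 0 0.95; 0 0 0 0 0 0 0.95; 0 0 0 0 0 0 0.95"
}}

```text
time_s: 27.3
tcp_pos: [0.5023, 0.1419, 0.0359]
ee_rot: [[-0.057, -0.998, -0.002], [-0.998, 0.057, -0.005], [0.005, 0.002, -1.0]]
wrist_force: [5.1, -17.3, 4.8]
gripper_width: 0.021
gripper_force: 8.3
```

```bash
python3 plan.py "T0 -130 36 -90 .95 2" "T20 -140 80 -90 .95 0" "T150 -70 80 -90 .95 0" "T150 -0 20 -90 .95 0" "T120 0 22 -90 .95 4" "T95 0 36 -90 .95 6"  "T87 0 36 -90 .95 4"
```

```text
tray-local 0.36204681540071704 -105.93773580852441
now [502.2556 141.9121  35.948 ] yaw -93.28 F [  5.1069 -17.2866   4.7774] w 1.8 t 27.3 j [ 33.7  24.8 -27.    0.3 -38.5 -37.2]
0.48 0.01 0 0 0 0 0.95; 0.48 0 0 0 0 0 0.95; 0.2 -0.4 -0.88 0 0 0 0.95; 0.2 -0.4 -0.88 0 0 0 0.95; -0.47 -0.87 0 0 0 0 0.95; -0.47 -0.87 0 0 0 0 0.95; -0.47 -0.87 0 0 0 0 0.95; -0.47 -0.87 0 0 0 0 0.95; -0.47 -0.87 0 0 0 0 0.95; -0.45 -0.85 0 0 0 0 0.95 

-0.93 0 0.8 0 0 0 0.95; -0.93 0 0.8 0 0 0 0.95; -0.94 0 0.8 0 0 0 0.95; 0 0.3 -0.02 0 0 0 0.95; 0 0.3 -0.02 0 0 0 0.95; 0 0.3 -0.02 0 0 0 0.95; 0 0.3 -0.02 0 0 0 0.95; 0 0.17 -0.09 0 0 0 0.95; 0 0.17 -0.09 0 0 0 0.95; 0 0.17 -0.09 0 0 0 0.95 

0 0.17 -0.09 0 0 0 0.95; 0 0.17 -0.09 0 0 0 0.95; 0 0.15 -0.11 0 0 0 0.95; 0 0.08 0 0 0 0 0.95; 0 0.08 0 0 0 0 0.95; 0 0.08 0 0 0 0 0.95; 0 0.08 0 0 0 0 0.95; 0 0 0 0 0 0 0.95; 0 0 0 0 0 0 0.95; 0 0 0 0 0 0 0.95
```

Request:
{"api": "jog_arm", "payload": {
  "plan": "0.6 0 0 0 0 0 0.95; 0.5 0 0 0 0 0 0.95; 0.2 -0.4 -0.88 0 0 0 0.95; 0.2 -0.4 -0.88 0 0 0 0.95; -0.47 -0.87 0 0 0 0 0.95; -0.47 -0.87 0 0 0 0 0.95; -0.47 -0.87 0 0 0 0 0.95; -0.47 -0.87 0 0 0 0 0.95; -0.47 -0.87 0 0 0 0 0.95; -0.45 -0.85 0 0 0 0 0.95"
}}

```text
time_s: 28.3
tcp_pos: [0.6546, 0.1702, 0.0791]
ee_rot: [[-0.057, -0.998, -0.001], [-0.998, 0.057, 0.001], [-0.001, 0.001, -1.0]]
wrist_force: [1.3, 0.8, 0.1]
gripper_width: 0.025
gripper_force: 0.0
```

Request:
{"api": "jog_arm", "payload": {
  "plan": "-0.93 0 0.8 0 0 0 0.95; -0.93 0 0.8 0 0 0 0.95; -0.94 0 0.8 0 0 0 0.95; 0 0.3 -0.02 0 0 0 0.95; 0 0.3 -0.02 0 0 0 0.95; 0 0.3 -0.02 0 0 0 0.95; 0 0.3 -0.02 0 0 0 0.95; 0 0.17 -0.09 0 0 0 0.95; 0 0.17 -0.09 0 0 0 0.95; 0 0.17 -0.09 0 0 0 0.95"
}}

```text
time_s: 29.3
tcp_pos: [0.6162, 0.2418, 0.0305]
ee_rot: [[-0.058, -0.998, 0.003], [-0.998, 0.058, 0.002], [-0.002, -0.003, -1.0]]
wrist_force: [1.9, 0.2, 0.7]
gripper_width: 0.025
gripper_force: 1.0
```

Request:
{"api": "jog_arm", "payload": {
  "plan": "0 0.17 -0.09 0 0 0 0.95; 0 0.17 -0.09 0 0 0 0.95; 0 0.15 -0.11 0 0 0 0.95; 0 0.08 0 0 0 0 0.95; 0 0.08 0 0 0 0 0.95; 0 0.08 0 0 0 0 0.95; 0 0.08 0 0 0 0 0.95; 0 0 0 0 0 0 0.95; 0 0 0 0 0 0 0.95; 0 0 0 0 0 0 0.95"
}}

```text
time_s: 30.3
tcp_pos: [0.595, 0.2429, 0.0356]
ee_rot: [[-0.057, -0.998, -0.001], [-0.998, 0.057, -0.0], [0.0, 0.001, -1.0]]
wrist_force: [0.5, -0.5, -1.3]
gripper_width: 0.022
gripper_force: 0.0
```

```bash
python3 plan.py
```

```text
tray-local 87.24169733085687 0.09660645908448817
now [595.0069 242.8505  35.5929] yaw -93.28 F [ 0.5266 -0.5119 -1.3421] w 1.9 t 30.3 j [ 36.6  33.8  -9.2  -0.  -47.  -39.9]
```

Request:
{"api": "jog_arm", "payload": {
  "plan": "0 0.06 0 0 0 0 0.95; 0 0.06 0 0 0 0 0.95; 0 0.06 0 0 0 0 0.95; 0 0 0 0 0 0 0.95; 0 0 0 0 0 0 0.95; 0 0 0 0 0 0 0.95; 0 0 0 0 0 0 0.95; 0 0 0 0 0 0 0.95; 0 0 0 0 0 0 0.95; 0 0 0 0 0 0 0.95"
}}

```text
time_s: 31.3
tcp_pos: [0.5944, 0.2431, 0.0358]
ee_rot: [[-0.057, -0.998, 0.007], [-0.998, 0.057, 0.002], [-0.002, -0.007, -1.0]]
wrist_force: [9.8, -3.1, -6.6]
gripper_width: 0.023
gripper_force: 5.3
```

```bash
python3 plan.py
```

```text
tray-local 86.6712777407279 0.2674178264135554
now [594.447  243.0534  35.804 ] yaw -93.25 F [ 9.8003 -3.1022 -6.5615] w 2.0 t 31.3 j [ 36.7  33.6  -9.7   0.2 -46.3 -40.1]
```

All four panels are at their stops. I back off and go to view the mould, checking the tray on the way.

```bash
python3 plan.py "T110 0 36 -90 .95 2" "T110 0 180 -79.3 -1 0" "505 -200 230 -82.55 -1 0" | sed 's/-82.55/x/'
```

```text
tray-local 86.6712777407279 0.2674178264135554
now [594.447  243.0534  35.804 ] yaw -93.25 F [ 9.8003 -3.1022 -6.5615] w 2.0 t 31.3 j [ 36.7  33.6  -9.7   0.2 -46.3 -40.1]
0.01 -0.47 0 0 0 0 0.95; 0 -0.46 -0.01 0 0 0 0.95; 0 0 0 0 0 -0.669 -1; 0 0 0 0 0 -0.669 -1; 0 0 -0.96 0 0 0 -1; 0 0 -0.96 0 0 0 -1; 0 0 -0.96 0 0 0 -1; 0 0 -0.96 0 0 0 -1; 0 0 -0.96 0 0 0 -1; 0 0 -0.96 0 0 0 -1 

1 0.4 -0.12 0 0 0 -1; 1 0.4 -0.12 0 0 0 -1; 1 0.4 -0.12 0 0 0 -1; 1 0.4 -0.12 0 0 0 -1; 1 0.4 -0.12 0 0 0 -1; 1 0.4 -0.12 0 0 0 -1; 1 0.4 -0.12 0 0 0 -1; 1 0.4 -0.12 0 0 0 -1; 1 0.4 -0.12 0 0 0 -1; 1 0.4 -0.12 0 0 0 -1 

1 0.4 -0.12 0 0 0 -1; 1 0.4 -0.12 0 0 0 -1; 1 0.4 -0.12 0 0 0 -1; 1 0.4 -0.12 0 0 0 -1; 1 0.4 -0.12 0 0 0 -1; 1 0.4 -0.12 0 0 0 -1; 0.92 0.36 -0.08 0 0 0 -1; 0 0 0 0 0 0 -1; 0 0 0 0 0 0 -1; 0 0 0 0 0 0 -1
```

Request:
{"api": "jog_arm", "payload": {
  "plan": "0 -0.5 0 0 0 0 0.95; 0 -0.5 0 0 0 0 0.95; 0 0 -0.96 0 0 0 0.95; 0 0 -0.96 0 0 0 0.95; 0 0 -0.96 0 0 0 0.95; 0 0 -0.96 0 0 0 0.95; 0 0 -0.96 0 0 0 0.95; 0 0 -0.96 0 0 0 0.95; 0 0 0 0 0 -0.67 0.95; 0 0 0 0 0 -0.67 -1"
}}

```text
time_s: 32.3
tcp_pos: [0.6156, 0.242, 0.181]
ee_rot: [[0.133, -0.991, 0.001], [-0.991, -0.133, 0.001], [-0.001, -0.001, -1.0]]
wrist_force: [-0.5, 0.0, -1.3]
gripper_width: 0.061
gripper_force: 0.0
```

Request:
{"api": "jog_arm", "payload": {
  "plan": "1 0.4 -0.12 0 0 0 -1; 1 0.4 -0.12 0 0 0 -1; 1 0.4 -0.12 0 0 0 -1; 1 0.4 -0.12 0 0 0 -1; 1 0.4 -0.12 0 0 0 -1; 1 0.4 -0.12 0 0 0 -1; 1 0.4 -0.12 0 0 0 -1; 1 0.4 -0.12 0 0 0 -1; 1 0.4 -0.12 0 0 0 -1; 1 0.4 -0.12 0 0 0 -1"
}}

```text
time_s: 33.3
tcp_pos: [0.5482, -0.0201, 0.2099]
ee_rot: [[0.13, -0.992, -0.0], [-0.992, -0.13, 0.0], [-0.0, 0.0, -1.0]]
wrist_force: [-0.5, -1.0, -0.2]
gripper_width: 0.936
gripper_force: 0.0
```

Request:
{"api": "jog_arm", "payload": {
  "plan": "1 0.4 -0.12 0 0 0 -1; 1 0.4 -0.12 0 0 0 -1; 1 0.4 -0.12 0 0 0 -1; 1 0.4 -0.12 0 0 0 -1; 1 0.4 -0.12 0 0 0 -1; 1 0.4 -0.12 0 0 0 -1; 0.92 0.36 -0.08 0 0 0 -1; 0 0 0 0 0 -0.4 -1; 0 0 0 0 0 0 -1; 0 0 0 0 0 0 -1"
}}

```text
time_s: 34.3
tcp_pos: [0.5028, -0.1994, 0.2297]
ee_rot: [[0.184, -0.983, -0.0], [-0.983, -0.184, 0.0], [-0.0, 0.0, -1.0]]
wrist_force: [0.1, -0.8, -0.6]
gripper_width: 1.0
gripper_force: 0.0
```

```bash
cat > br.py <<'E'
from h import *
from m import rect
import sys
def brackets(f):
    p,P=cloud(f); z=P[...,2]; hsv=cv2.cvtColor(p,cv2.COLOR_RGB2HSV).astype(int)
    w=((hsv[...,1]<45)&(hsv[...,2]>150)&np.isfinite(z)&(z>.002)&(z<.08)).astype(np.uint8); w=cv2.morphologyEx(w,cv2.MORPH_OPEN,np.ones((5,5)))
    w=cv2.dilate(w,np.ones((3,3)))
    n,l,st,ce=cv2.connectedComponentsWithStats(w)
    for i in range(1,n):
        if st[i,4]<300: continue
        q=(l==i)&np.isfinite(z); t=np.nanpercentile(z[q],98); k=q&(z>t-.006); print('comp px',ce[i].round(),'n',st[i,4],'plate',rect(P,q),'z',np.nanpercentile(z[q],[10,98])); print('   web',rect(P,k))
if __name__=='__main__':
    cap('wrist',sys.argv[1]); brackets(sys.argv[1])
E
python3 br.py w4
python3 - <<'E'
from fit import *
cap('scene','s1'); P=traypts('s1',(335,455,190,295)); q=P[P[:,2]>-.002]
s=least_squares(model,[.509,.2505,-.055,1.5,1.5,1.5,1.5,0],args=(q,),loss='soft_l1',f_scale=.003,diff_step=1e-4); print(s.cost,len(q),s.x)
z=np.load('pics/s1.npz'); p=z['p'][140:310,190:460]; cv2.imwrite('pics/c3.png',cv2.resize(p,None,fx=2.9,fy=2.9,interpolation=2)[:,:,::-1])
E
```

```text
comp px [292.  44.] n 4805 plate (array([ 558.6934, -326.0871]), array([53.0185, 82.9716]), 10.676648139953613, 4785) z [0.0241 0.0612]
   web (array([ 557.5556, -325.7554]), array([12.0652, 51.4126]), 10.511265754699707, 849)
comp px [588. 164.] n 8856 plate (array([ 195.6216, -267.5523]), array([187.8074, 187.0782]), 5.436827659606934, 8818) z [0.0745 0.0778]
   web (array([ 233.74  , -272.7877]), array([112.875 , 150.3566]), 5.030439853668213, 8692)
comp px [370. 153.] n 3749 plate (array([ 457.6451, -234.0997]), array([53.8722, 84.547 ]), 10.616317749023438, 3733) z [0.0247 0.0609]
   web (array([ 457.5651, -235.1432]), array([12.3125, 51.2951]), 10.787004470825195, 640)
comp px [174. 287.] n 318 plate (array([ 600.6959, -128.6082]), array([217.7744,  21.0891]), 58.20479965209961, 318) z [0.0531 0.3118]
   web (array([ 550.5409, -223.8709]), array([3.5355, 0.7628]), 26.37055206298828, 11)
comp px [217. 344.] n 505 plate (array([572.8734, -41.9832]), array([288.7243,  29.4036]), 74.01710510253906, 505) z [0.0539 0.281 ]
   web (array([ 545.9729, -181.7379]), array([5.9281, 1.7138]), 25.40947914123535, 38)
0.01403095609823612 3475 [ 0.5075  0.2486 -0.0543  1.6341  1.6794  1.5565  1.7592 -0.0002]
```

View pics/w4.png

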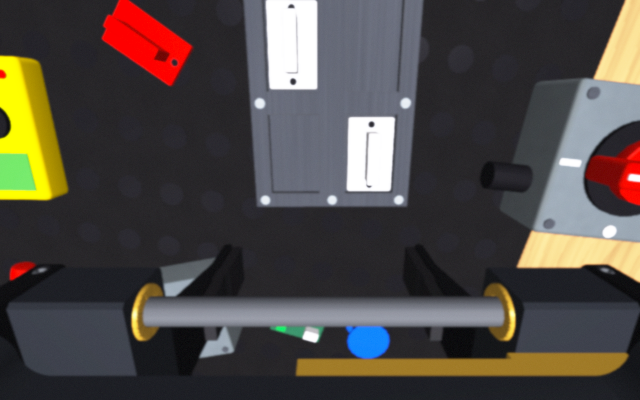

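View pics/c3.png

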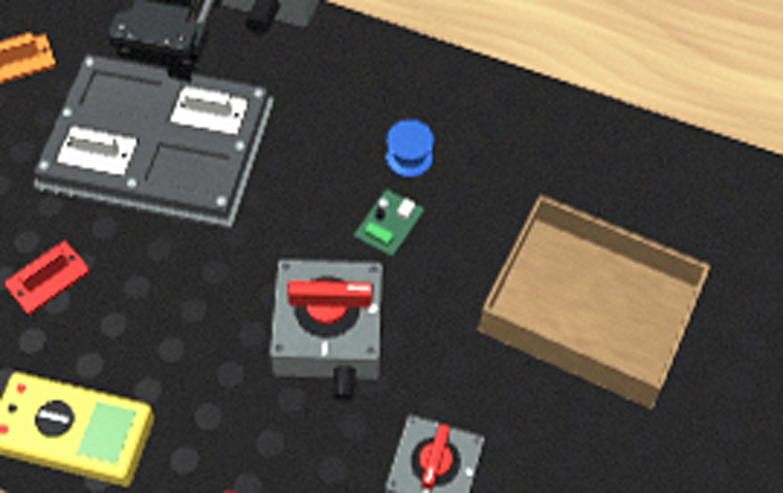

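The tray is erected with all four sides up and the isolator is OFF. The two brackets sit at (292,44) and (370,153) in the wrist view. I grasp bracket A first.

```bash
python3 plan.py "457.6 -234.9 130 -79.3 0 0" "457.6 -234.9 60 -79.3 0 5" "457.6 -234.9 37 -79.3 0 4"
```

```text
tray-local 20.44726070770054 -446.42957849452904
now [ 503.005  -199.1708  229.7363] yaw -79.35 F [-0.1802  0.0941 -0.0547] w 86.9 t 34.4 j [ -4.4  13.6 -10.7  -0.  -65.7  15.1]
0.27 0.51 1 0 0 0 0; 0.27 0.51 1 0 0 0 0; 0.27 0.51 1 0 0 0 0; 0.26 0.52 0.99 0 0 0 0; 0 0 0.56 0 0 0 0; 0 0 0.56 0 0 0 0; 0 0 0.56 0 0 0 0; 0 0 0.56 0 0 0 0; 0 0 0.56 0 0 0 0; 0 0 0.23 0 0 0 0 

0 0 0.23 0 0 0 0; 0 0 0.23 0 0 0 0; 0 0 0.23 0 0 0 0; 0 0 0 0 0 0 0; 0 0 0 0 0 0 0; 0 0 0 0 0 0 0; 0 0 0 0 0 0 0; 0 0 0 0 0 0 0; 0 0 0 0 0 0 0; 0 0 0 0 0 0 0
```

Request:
{"api": "jog_arm", "payload": {
  "plan": "0.27 0.51 1 0 0 0 0; 0.27 0.51 1 0 0 0 0; 0.27 0.51 1 0 0 0 0; 0.26 0.52 0.99 0 0 0 0; 0 0 0.56 0 0 0 0; 0 0 0.56 0 0 0 0; 0 0 0.56 0 0 0 0; 0 0 0.56 0 0 0 0; 0 0 0.56 0 0 0 0; 0 0 0.2 0 0 0 0"
}}

```text
time_s: 35.4
tcp_pos: [0.4569, -0.2348, 0.0538]
ee_rot: [[0.185, -0.983, -0.003], [-0.983, -0.185, 0.001], [-0.001, 0.002, -1.0]]
wrist_force: [-0.7, 0.5, 0.1]
gripper_width: 0.499
gripper_force: 0.0
```

Request:
{"api": "jog_arm", "payload": {
  "plan": "0 0 0.24 0 0 0 0; 0 0 0.24 0 0 0 0; 0 0 0.24 0 0 0 0; 0 0 0 0 0 0 0; 0 0 0 0 0 0 0; 0 0 0 0 0 0 0; 0 0 0 0 0 0 1; 0 0 0 0 0 0 1; 0 0 0 0 0 0 1; 0 0 0 0 0 0 1"
}}

```text
time_s: 36.4
tcp_pos: [0.4576, -0.2355, 0.0371]
ee_rot: [[0.185, -0.983, 0.0], [-0.983, -0.185, -0.0], [0.0, -0.0, -1.0]]
wrist_force: [-0.4, -0.9, 1.0]
gripper_width: 0.221
gripper_force: 0.0
```

Request:
{"api": "jog_arm", "payload": {
  "plan": "0 0 0 0 0 0 1; 0 0 0 0 0 0 1; 0 0 0 0 0 0 1; 0 0 0 0 0 0 1; 0 0 0 0 0 0 1; 0 0 -0.1 0 0 0 1; 0 0 -0.2 0 0 0 1; 0 0 -0.4 0 0 0 1; 0 0 -0.6 0 0 0 1; 0 0 -0.6 0 0 0 1"
}}

```text
time_s: 37.4
tcp_pos: [0.4576, -0.2355, 0.0857]
ee_rot: [[0.185, -0.983, 0.0], [-0.983, -0.185, -0.0], [0.0, -0.0, -1.0]]
wrist_force: [-0.1, -0.0, -0.2]
gripper_width: 0.138
gripper_force: 30.0
```

```bash
python3 plan.py "457.6 -234.9 180 -79.3 1 0" "T-35 0 180 -90 1 0" "T-35 0 60 -90 1 8"
```

```text
tray-local -22.855742628047192 -485.2264324133851
now [ 457.5722 -235.4503   85.6769] yaw -79.34 F [-0.0789 -0.0193 -0.2161] w 12.0 t 37.4 j [ -9.1  19.9 -25.4   0.  -44.7  19.8]
-0.01 0 -0.94 0 0 0 1; -0.01 0 -0.94 0 0 0 1; -0.01 0 -0.94 0 0 0 1; 0.01 -0.01 -0.95 0 0 0 1; 0 0 0 0 0 0.869 1; 0 0 0 0 0 0.869 1; -0.97 0.02 0 0 0 0 1; -0.97 0.02 0 0 0 0 1; -0.97 0.02 0 0 0 0 1; -0.97 0.02 0 0 0 0 1 

-0.97 0.02 0 0 0 0 1; -0.97 0.02 0 0 0 0 1; -0.97 0.02 0 0 0 0 1; -0.97 0.02 0 0 0 0 1; -0.97 0.02 0 0 0 0 1; -0.97 0.02 0 0 0 0 1; -0.97 0.02 0 0 0 0 1; -0.97 0.02 0 0 0 0 1; -0.97 0.02 0 0 0 0 1; -0.97 0.02 0 0 0 0 1 

-0.97 0.02 0 0 0 0 1; -0.97 0.02 0 0 0 0 1; -0.97 0.02 0 0 0 0 1; -0.97 0.02 0 0 0 0 1; -0.97 0.02 0 0 0 0 1; -0.96 0.11 0 0 0 0 1; 0 0 0.6 0 0 0 1; 0 0 0.6 0 0 0 1; 0 0 0.6 0 0 0 1; 0 0 0.6 0 0 0 1 

0 0 0.6 0 0 0 1; 0 0 0.6 0 0 0 1; 0 0 0.6 0 0 0 1; 0 0 0.6 0 0 0 1; 0 0 0 0 0 0 1; 0 0 0 0 0 0 1; 0 0 0 0 0 0 1; 0 0 0 0 0 0 1; 0 0 0 0 0 0 1; 0 0 0 0 0 0 1
```

Request:
{"api": "jog_arm", "payload": {
  "plan": "0 0 -0.5 0 0 0 1; 0 0 -0.5 0 0 0 1; 0 0 0 0 0 0.87 1; 0 0 0 0 0 0.87 1; -0.97 0.02 0 0 0 0 1; -0.97 0.02 0 0 0 0 1; -0.97 0.02 0 0 0 0 1; -0.97 0.02 0 0 0 0 1; -0.97 0.02 0 0 0 0 1; -0.97 0.02 0 0 0 0 1"
}}

```text
time_s: 38.4
tcp_pos: [0.463, -0.089, 0.1105]
ee_rot: [[-0.057, -0.998, 0.001], [-0.998, 0.057, 0.0], [-0.0, -0.001, -1.0]]
wrist_force: [0.9, 0.0, -1.2]
gripper_width: 0.137
gripper_force: 30.0
```

Request:
{"api": "jog_arm", "payload": {
  "plan": "-0.97 0.02 0 0 0 0 1; -0.97 0.02 0 0 0 0 1; -0.97 0.02 0 0 0 0 1; -0.97 0.02 0 0 0 0 1; -0.97 0.02 0 0 0 0 1; -0.97 0.02 0 0 0 0 1; -0.97 0.02 0 0 0 0 1; -0.97 0.02 0 0 0 0 1; -0.97 0.02 0 0 0 0 1; -0.97 0.02 0 0 0 0 1"
}}

```text
time_s: 39.4
tcp_pos: [0.4717, 0.1535, 0.1105]
ee_rot: [[-0.057, -0.998, 0.001], [-0.998, 0.057, 0.001], [-0.001, -0.001, -1.0]]
wrist_force: [-0.4, -0.5, -0.1]
gripper_width: 0.134
gripper_force: 30.0
```

Request:
{"api": "jog_arm", "payload": {
  "plan": "-0.97 0.02 0 0 0 0 1; -0.97 0.02 0 0 0 0 1; -0.97 0.02 0 0 0 0 1; -0.96 0.1 0 0 0 0 1; 0 0 0 0 0 0 1; 0 0 0 0 0 0 1; 0 0 0 0 0 0 1; 0 0 0 0 0 0 1; 0 0 0 0 0 0 1; 0 0 0 0 0 0 1"
}}

```text
time_s: 40.4
tcp_pos: [0.4733, 0.2487, 0.1097]
ee_rot: [[-0.058, -0.998, 0.0], [-0.998, 0.058, 0.0], [-0.0, -0.0, -1.0]]
wrist_force: [-0.3, 0.6, -1.2]
gripper_width: 0.134
gripper_force: 30.0
```

```bash
python3 plan.py "T-35 0 75 -90 1 3" "T-35 0 30 -90 1 5" "T-35 0 19.5 -90 1 4"
```

```text
tray-local -34.61179804980597 -0.9315520456366375
now [473.2911 248.7322 109.6673] yaw -93.31 F [-0.2687  0.5771 -1.1552] w 11.7 t 40.4 j [ 45.1  19.8 -21.1  -0.  -49.1 -48.4]
-0.01 0.01 0.46 0 0 0 1; -0.01 0.01 0.46 0 0 0 1; -0.02 0 0.47 0 0 0 1; 0 0 0.36 0 0 0 1; 0 0 0.36 0 0 0 1; 0 0 0.36 0 0 0 1; 0 0 0.36 0 0 0 1; 0 0 0.36 0 0 0 1; 0 0 0.1 0 0 0 1; 0 0 0.1 0 0 0 1 

0 0 0.1 0 0 0 1; 0 0 0.12 0 0 0 1; 0 0 0 0 0 0 1; 0 0 0 0 0 0 1; 0 0 0 0 0 0 1; 0 0 0 0 0 0 1; 0 0 0 0 0 0 1; 0 0 0 0 0 0 1; 0 0 0 0 0 0 1; 0 0 0 0 0 0 1
```

Request:
{"api": "jog_arm", "payload": {
  "plan": "0 0 0.46 0 0 0 1; 0 0 0.46 0 0 0 1; -0.02 0 0.47 0 0 0 1; 0 0 0.36 0 0 0 1; 0 0 0.36 0 0 0 1; 0 0 0.36 0 0 0 1; 0 0 0.36 0 0 0 1; 0 0 0.36 0 0 0 1; 0 0 0.1 0 0 0 1; 0 0 0.1 0 0 0 1"
}}

```text
time_s: 41.4
tcp_pos: [0.4733, 0.2497, 0.0245]
ee_rot: [[-0.057, -0.998, -0.0], [-0.998, 0.057, -0.0], [0.0, 0.0, -1.0]]
wrist_force: [-0.4, -0.3, -1.2]
gripper_width: 0.138
gripper_force: 30.0
```

Request:
{"api": "jog_arm", "payload": {
  "plan": "0 0 0.1 0 0 0 1; 0 0 0.12 0 0 0 1; 0 0 0 0 0 0 1; 0 0 0 0 0 0 1; 0 0 0 0 0 0 1; 0 0 0 0 0 0 1; 0 0 0 0 0 0 1; 0 0 0 0 0 0 1; 0 0 0 0 0 0 1; 0 0 0 0 0 0 1"
}}

```text
time_s: 42.4
tcp_pos: [0.4733, 0.2497, 0.0193]
ee_rot: [[-0.057, -0.998, 0.0], [-0.998, 0.057, 0.0], [-0.0, -0.0, -1.0]]
wrist_force: [0.5, 0.0, -1.2]
gripper_width: 0.133
gripper_force: 30.0
```

Request:
{"api": "jog_arm", "payload": {
  "plan": "0 0 0.04 0 0 0 1; 0 0 0 0 0 0 1; 0 0 0 0 0 0 1; 0 0 0 0 0 0 0.4; 0 0 0 0 0 0 0.4; 0 0 0 0 0 0 0.4; 0 0 0 0 0 0 0.4; 0 0 0 0 0 0 0.4; 0 0 -0.3 0 0 0 0.4; 0 0 -0.5 0 0 0 0.4"
}}

```text
time_s: 43.4
tcp_pos: [0.4728, 0.2493, 0.0383]
ee_rot: [[-0.057, -0.998, -0.001], [-0.998, 0.057, -0.001], [0.001, 0.001, -1.0]]
wrist_force: [0.2, 0.3, -0.2]
gripper_width: 0.298
gripper_force: 0.0
```

Request:
{"api": "jog_arm", "payload": {
  "plan": "0 0 -0.9 0 0 0 0.4; 0 0 -0.9 0 0 0 0.4; 0 0 -0.9 0 0 0 0.4; 0 0 -0.9 0 0 0 0.4; 0 0 -0.9 0 0 0 0.4; 0 0 -0.9 0 0 0 0.4; 0 0 0 0 0 0 0; 0 0 0 0 0 0 0; 0 0 0 0 0 0 0; 0 0 0 0 0 0 0"
}}

```text
time_s: 44.4
tcp_pos: [0.4727, 0.2493, 0.1724]
ee_rot: [[-0.057, -0.998, -0.002], [-0.998, 0.057, -0.001], [0.001, 0.002, -1.0]]
wrist_force: [-0.6, 1.0, -0.3]
gripper_width: 0.485
gripper_force: 0.0
```

```bash
python3 - <<'E'
from h import *
cap('scene','s2'); z=np.load('pics/s2.npz'); p=z['p'][140:310,190:460]; cv2.imwrite('pics/c4.png',cv2.resize(p,None,fx=2.9,fy=2.9,interpolation=2)[:,:,::-1])
E
python3 plan.py "T-35 0 180 -76.05 0 0" "535 -210 200 -79.3 0 0"
```

```text
tray-local -35.08872404887365 -0.3422633652122242
now [472.8483 249.3476 172.4083] yaw -93.27 F [ 0.0792 -0.2447  0.0301] w 42.7 t 44.45 j [ 45.2  15.8 -16.4  -0.  -57.8 -48.5]
0 0 0 0 0 -0.873 0; 0 0 0 0 0 -0.873 0; -0.01 -0.01 -0.3 0 0 0 0; 0.98 0.05 -0.04 0 0 0 0; 0.98 0.05 -0.04 0 0 0 0; 0.98 0.05 -0.04 0 0 0 0; 0.98 0.05 -0.04 0 0 0 0; 0.98 0.05 -0.04 0 0 0 0; 0.98 0.05 -0.04 0 0 0 0; 0.98 0.05 -0.04 0 0 0 0 

0.98 0.05 -0.04 0 0 0 0; 0.98 0.05 -0.04 0 0 0 0; 0.98 0.05 -0.04 0 0 0 0; 0.98 0.05 -0.04 0 0 0 0; 0.98 0.05 -0.04 0 0 0 0; 0.98 0.05 -0.04 0 0 0 0; 0.98 0.05 -0.04 0 0 0 0; 0.98 0.05 -0.04 0 0 0 0; 0.98 0.05 -0.04 0 0 0 0; 0.98 0.05 -0.04 0 0 0 0 

0.98 0.05 -0.04 0 0 0 0; 0.89 0.08 -0.08 0 0 0 0; 0 0 0 0 0 0 0; 0 0 0 0 0 0 0; 0 0 0 0 0 0 0; 0 0 0 0 0 0 0; 0 0 0 0 0 0 0; 0 0 0 0 0 0 0; 0 0 0 0 0 0 0; 0 0 0 0 0 0 0
```

View pics/c4.png

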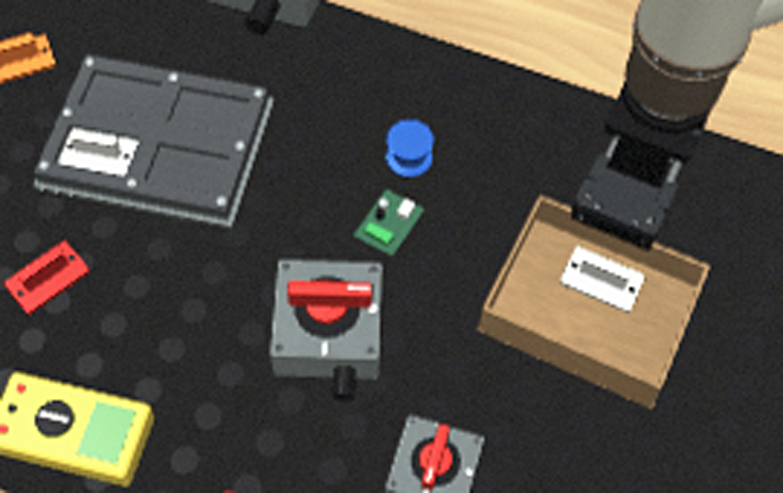

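Bracket A lies flat in the tray (602,277), and bracket B is still in the mould (97,150). I move to B.

Request:
{"api": "jog_arm", "payload": {
  "plan": "0 0 0 0 0 -0.87 0; 0 0 0 0 0 -0.87 0; 0 0 -0.3 0 0 0 0; 0.98 0.05 -0.04 0 0 0 0; 0.98 0.05 -0.04 0 0 0 0; 0.98 0.05 -0.04 0 0 0 0; 0.98 0.05 -0.04 0 0 0 0; 0.98 0.05 -0.04 0 0 0 0; 0.98 0.05 -0.04 0 0 0 0; 0.98 0.05 -0.04 0 0 0 0"
}}

```text
time_s: 45.45
tcp_pos: [0.4965, 0.0786, 0.1881]
ee_rot: [[0.182, -0.983, 0.0], [-0.983, -0.182, -0.0], [0.0, -0.0, -1.0]]
wrist_force: [0.4, -0.0, -0.1]
gripper_width: 0.501
gripper_force: 0.0
```

Request:
{"api": "jog_arm", "payload": {
  "plan": "0.98 0.05 -0.04 0 0 0 0; 0.98 0.05 -0.04 0 0 0 0; 0.98 0.05 -0.04 0 0 0 0; 0.98 0.05 -0.04 0 0 0 0; 0.98 0.05 -0.04 0 0 0 0; 0.98 0.05 -0.04 0 0 0 0; 0.98 0.05 -0.04 0 0 0 0; 0.98 0.05 -0.04 0 0 0 0; 0.98 0.05 -0.04 0 0 0 0; 0.98 0.05 -0.04 0 0 0 0"
}}

```text
time_s: 46.45
tcp_pos: [0.5294, -0.1646, 0.1981]
ee_rot: [[0.182, -0.983, -0.0], [-0.983, -0.182, -0.0], [0.0, 0.0, -1.0]]
wrist_force: [0.6, 0.5, 0.5]
gripper_width: 0.5
gripper_force: 0.0
```

Request:
{"api": "jog_arm", "payload": {
  "plan": "0.9 0.08 -0.08 0 0 0 0; 0 0 0 0 0 0 0; 0 0 0 0 0 0 0; 0 0 0 0 0 0 0; 0 0 0 0 0 0 0; 0 0 0 0 0 0 0; 0 0 0 0 0 0 0; 0 0 0 0 0 0 0; 0 0 0 0 0 0 0; 0 0 0 0 0 0 0"
}}

```text
time_s: 47.45
tcp_pos: [0.5315, -0.186, 0.1998]
ee_rot: [[0.185, -0.983, 0.0], [-0.983, -0.185, 0.0], [0.0, -0.0, -1.0]]
wrist_force: [-0.6, -0.8, 1.6]
gripper_width: 0.501
gripper_force: 0.0
```

```bash
python3 br.py w5 && python3 plan.py "557.6 -325.6 130 -79.3 0 0" "557.6 -325.6 60 -79.3 0 5" "557.6 -325.6 37 -79.3 0 4"
```

```text
comp px [322.  41.] n 4805 plate (array([ 557.4135, -317.043 ]), array([52.819, 70.282]), 11.060855865478516, 4781) z [0.0289 0.0611]
   web (array([ 558.1297, -320.3351]), array([11.9942, 45.8978]), 11.378262519836426, 932)
comp px [621. 189.] n 4079 plate (array([ 252.1898, -220.9786]), array([ 76.993 , 190.4985]), 44.11481857299805, 4070) z [0.0736 0.0777]
   web (array([ 281.555 , -247.0157]), array([ 45.9008, 131.2406]), 26.66988182067871, 4005)
tray-local 48.178876490476675 -431.6363330414227
now [ 531.5307 -185.9735  199.7931] yaw -79.35 F [0.5158 0.57   0.0902] w 43.4 t 47.5 j [ -2.8  17.1 -10.4  -0.  -62.6  13.5]
0.95 0 0.47 0 0 0 0; 0.95 0 0.47 0 0 0 0; 0.95 0 0.47 0 0 0 0; 0.95 0 0.47 0 0 0 0; 0.95 0 0.47 0 0 0 0; 0.93 0.01 0.44 0 0 0 0; 0 0 0.56 0 0 0 0; 0 0 0.56 0 0 0 0; 0 0 0.56 0 0 0 0; 0 0 0.56 0 0 0 0 

0 0 0.56 0 0 0 0; 0 0 0.23 0 0 0 0; 0 0 0.23 0 0 0 0; 0 0 0.23 0 0 0 0; 0 0 0.23 0 0 0 0; 0 0 0 0 0 0 0; 0 0 0 0 0 0 0; 0 0 0 0 0 0 0; 0 0 0 0 0 0 0; 0 0 0 0 0 0 0
```

Request:
{"api": "jog_arm", "payload": {
  "plan": "0.95 0 0.47 0 0 0 0; 0.95 0 0.47 0 0 0 0; 0.95 0 0.47 0 0 0 0; 0.95 0 0.47 0 0 0 0; 0.95 0 0.47 0 0 0 0; 0.93 0 0.44 0 0 0 0; 0 0 0.56 0 0 0 0; 0 0 0.56 0 0 0 0; 0 0 0.56 0 0 0 0; 0 0 0.56 0 0 0 0"
}}

```text
time_s: 48.5
tcp_pos: [0.5577, -0.3247, 0.0731]
ee_rot: [[0.186, -0.983, -0.0], [-0.983, -0.186, 0.0], [-0.0, 0.0, -1.0]]
wrist_force: [-0.8, -0.0, -1.0]
gripper_width: 0.499
gripper_force: 0.0
```

Request:
{"api": "jog_arm", "payload": {
  "plan": "0 0 0.56 0 0 0 0; 0 0 0.23 0 0 0 0; 0 0 0.23 0 0 0 0; 0 0 0.23 0 0 0 0; 0 0 0.23 0 0 0 0; 0 0 0 0 0 0 0; 0 0 0 0 0 0 0; 0 0 0 0 0 0 1; 0 0 0 0 0 0 1; 0 0 0 0 0 0 1"
}}

```text
time_s: 49.5
tcp_pos: [0.5579, -0.3256, 0.0374]
ee_rot: [[0.185, -0.983, 0.001], [-0.983, -0.185, -0.0], [0.0, -0.001, -1.0]]
wrist_force: [-0.1, -0.1, 0.4]
gripper_width: 0.312
gripper_force: 0.0
```

Request:
{"api": "jog_arm", "payload": {
  "plan": "0 0 0 0 0 0 1; 0 0 0 0 0 0 1; 0 0 0 0 0 0 1; 0 0 0 0 0 0 1; 0 0 0 0 0 0 1; 0 0 0 0 0 0 1; 0 0 -0.1 0 0 0 1; 0 0 -0.2 0 0 0 1; 0 0 -0.6 0 0 0 1; 0 0 -0.6 0 0 0 1"
}}

```text
time_s: 50.5
tcp_pos: [0.5572, -0.3254, 0.0747]
ee_rot: [[0.185, -0.983, -0.002], [-0.983, -0.185, 0.001], [-0.001, 0.001, -1.0]]
wrist_force: [-0.9, -0.2, 0.3]
gripper_width: 0.135
gripper_force: 30.0
```

```bash
python3 plan.py "557.6 -325.6 125 -79.3 1 0" "T35 0 125 -90 1 0"
```

```text
tray-local 81.74782799797832 -569.3818337822661
now [ 557.2365 -325.4006   74.6601] yaw -79.36 F [-0.9294 -0.2357  0.2792] w 11.7 t 50.5 j [-15.9  31.4  -6.8  -0.  -51.8  26.6]
0 0 -0.67 0 0 0 1; 0 0 -0.67 0 0 0 1; 0.01 -0.01 -0.67 0 0 0 1; 0 0 0 0 0 0.868 1; 0 0 0 0 0 0.868 1; -0.99 0.08 0 0 0 0 1; -0.99 0.08 0 0 0 0 1; -0.99 0.08 0 0 0 0 1; -0.99 0.08 0 0 0 0 1; -0.99 0.08 0 0 0 0 1 

-0.99 0.08 0 0 0 0 1; -0.99 0.08 0 0 0 0 1; -0.99 0.08 0 0 0 0 1; -0.99 0.08 0 0 0 0 1; -0.99 0.08 0 0 0 0 1; -0.99 0.08 0 0 0 0 1; -0.99 0.08 0 0 0 0 1; -0.99 0.08 0 0 0 0 1; -0.99 0.08 0 0 0 0 1; -0.99 0.08 0 0 0 0 1 

-0.99 0.08 0 0 0 0 1; -0.99 0.08 0 0 0 0 1; -0.99 0.08 0 0 0 0 1; -0.99 0.08 0 0 0 0 1; -0.99 0.08 0 0 0 0 1; -0.99 0.08 0 0 0 0 1; -0.99 0.08 0 0 0 0 1; -1 0.12 0 0 0 0 1; 0 0 0 0 0 0 1; 0 0 0 0 0 0 1
```

Request:
{"api": "jog_arm", "payload": {
  "plan": "0 0 -0.67 0 0 0 1; 0 0 -0.67 0 0 0 1; 0 0 -0.67 0 0 0 1; 0 0 0 0 0 0.87 1; 0 0 0 0 0 0.87 1; -0.99 0.08 0 0 0 0 1; -0.99 0.08 0 0 0 0 1; -0.99 0.08 0 0 0 0 1; -0.99 0.08 0 0 0 0 1; -0.99 0.08 0 0 0 0 1"
}}

```text
time_s: 51.5
tcp_pos: [0.5544, -0.2004, 0.125]
ee_rot: [[-0.057, -0.998, -0.0], [-0.998, 0.057, 0.0], [-0.0, 0.0, -1.0]]
wrist_force: [-0.2, 0.6, -0.5]
gripper_width: 0.136
gripper_force: 30.0
```

Request:
{"api": "jog_arm", "payload": {
  "plan": "-0.99 0.08 0 0 0 0 1; -0.99 0.08 0 0 0 0 1; -0.99 0.08 0 0 0 0 1; -0.99 0.08 0 0 0 0 1; -0.99 0.08 0 0 0 0 1; -0.99 0.08 0 0 0 0 1; -0.99 0.08 0 0 0 0 1; -0.99 0.08 0 0 0 0 1; -0.99 0.08 0 0 0 0 1; -0.99 0.08 0 0 0 0 1"
}}

```text
time_s: 52.5
tcp_pos: [0.5486, 0.0478, 0.1251]
ee_rot: [[-0.057, -0.998, -0.0], [-0.998, 0.057, 0.0], [-0.0, 0.0, -1.0]]
wrist_force: [-0.7, -0.1, -1.2]
gripper_width: 0.137
gripper_force: 30.0
```

Request:
{"api": "jog_arm", "payload": {
  "plan": "-0.99 0.08 0 0 0 0 1; -0.99 0.08 0 0 0 0 1; -0.99 0.08 0 0 0 0 1; -0.99 0.08 0 0 0 0 1; -0.99 0.08 0 0 0 0 1; -0.99 0.08 0 0 0 0 1; -0.99 0.08 0 0 0 0 1; -1 0.12 0 0 0 0 1; 0 0 0 0 0 0 1; 0 0 0 0 0 0 1"
}}

```text
time_s: 53.5
tcp_pos: [0.5429, 0.2458, 0.1247]
ee_rot: [[-0.056, -0.998, -0.001], [-0.998, 0.056, -0.0], [0.0, 0.001, -1.0]]
wrist_force: [0.2, 0.4, -1.2]
gripper_width: 0.138
gripper_force: 30.0
```

```bash
cat > chk.py <<'E'
from h import *
from m import rect
import sys
cap('scene',sys.argv[1]); p,P=cloud(sys.argv[1]); hsv=cv2.cvtColor(p,cv2.COLOR_RGB2HSV).astype(int); z=P[...,2]
t=np.radians(-3.25); L=(P[...,:2]-[.5079,.2477])@np.array([[np.cos(t),-np.sin(t)],[np.sin(t),np.cos(t)]])
m=(hsv[...,1]<45)&(hsv[...,2]>110)&(z<.2)&(abs(L[...,0])<.08)&(abs(L[...,1])<.1)
n,l,st,ce=cv2.connectedComponentsWithStats(m.astype(np.uint8))
for i in range(1,n):
    if st[i,4]>40: q=l==i; print(ce[i].round(),st[i,4],'tray-local',L[q].mean(0)*1000,rect(P,q)[1:3],np.nanpercentile(z[q],[5,50,98]))
pp=p[140:310,190:460]; cv2.imwrite('pics/c_'+sys.argv[1]+'.png',cv2.resize(pp,None,fx=2.9,fy=2.9,interpolation=2)[:,:,::-1])
E
python3 chk.py s3; python3 plan.py "T35 0 75 -90 1 3" "T35 0 30 -90 1 5" "T35 0 18.5 -90 1 5"
```

```text
tray-local 35.09039104220375 -0.4604305782267073
now [542.9079 245.2509 124.7423] yaw -93.27 F [-0.6635 -1.2459 -0.7431] w 12.0 t 53.55 j [ 39.9  24.1 -11.4  -0.  -54.6 -43.1]
-0.01 0 0.66 0 0 0 1; -0.01 0 0.66 0 0 0 1; 0 0 0.67 0 0 0 1; 0 0 0.36 0 0 0 1; 0 0 0.36 0 0 0 1; 0 0 0.36 0 0 0 1; 0 0 0.36 0 0 0 1; 0 0 0.36 0 0 0 1; 0 0 0.09 0 0 0 1; 0 0 0.09 0 0 0 1 

0 0 0.09 0 0 0 1; 0 0 0.09 0 0 0 1; 0 0 0.1 0 0 0 1; 0 0 0 0 0 0 1; 0 0 0 0 0 0 1; 0 0 0 0 0 0 1; 0 0 0 0 0 0 1; 0 0 0 0 0 0 1; 0 0 0 0 0 0 1; 0 0 0 0 0 0 1
```

```bash
sed -i 's/45)&(hsv\[...,2\]>150/60)\&(hsv[...,2]>130/' br.py && python3 br.py w6
python3 - <<'E'
from h import *
cap('side','d1'); p,P=cloud('d1'); hsv=cv2.cvtColor(p,cv2.COLOR_RGB2HSV).astype(int)
m=(hsv[...,1]<50)&(hsv[...,2]>150)&(P[...,2]<.06)&(abs(P[...,0]-.508)<.1)&(abs(P[...,1]-.248)<.12)
print(m.sum(),np.nanmedian(P[m],0) if m.any() else '')
a,b=cv2.resize(p[110:230,230:380],None,fx=4,fy=4,interpolation=2),cv2.imread('pics/w6.png')[:,:,::-1]
cv2.imwrite('pics/mix.png',np.hstack([cv2.resize(a,(400,320)),cv2.resize(b,(400,320))])[:,:,::-1])
E
```

```text
comp px [ 53. 119.] n 7012 plate (array([763.1409, 162.3664]), array([118.3947,  90.9809]), 5.897970199584961, 6979) z [0.0389 0.0425]
   web (array([743.5068, 163.2392]), array([79.5048, 78.2261]), 5.752290725708008, 6803)
comp px [403. 200.] n 5442 plate (array([471.9815, 252.8245]), array([85.7355, 53.2635]), 86.479736328125, 5418) z [0.0086 0.0428]
   web (array([473.4564, 250.1367]), array([51.7456, 12.4614]), 86.74475860595703, 1061)
213 [0.4695 0.2457 0.0145]
```

View pics/mix.png

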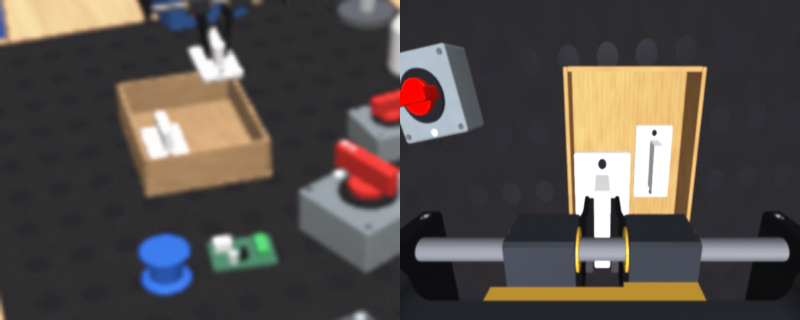

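Bracket A is in place in the tray (wrist (403,200), parallel to the walls). B is held level with free space below, so I lower it.

Request:
{"api": "jog_arm", "payload": {
  "plan": "0 0 0.66 0 0 0 1; 0 0 0.66 0 0 0 1; 0 0 0.67 0 0 0 1; 0 0 0.36 0 0 0 1; 0 0 0.36 0 0 0 1; 0 0 0.36 0 0 0 1; 0 0 0.36 0 0 0 1; 0 0 0.36 0 0 0 1; 0 0 0.09 0 0 0 1; 0 0 0.09 0 0 0 1"
}}

```text
time_s: 54.65
tcp_pos: [0.5434, 0.2458, 0.0253]
ee_rot: [[-0.057, -0.998, -0.0], [-0.998, 0.057, -0.0], [0.0, 0.0, -1.0]]
wrist_force: [0.1, -0.0, -0.8]
gripper_width: 0.132
gripper_force: 30.0
```

Request:
{"api": "jog_arm", "payload": {
  "plan": "0 0 0.09 0 0 0 1; 0 0 0.09 0 0 0 1; 0 0 0.1 0 0 0 1; 0 0 0 0 0 0 1; 0 0 0 0 0 0 1; 0 0 0 0 0 0 1; 0 0 0 0 0 0 1; 0 0 0 0 0 0 1; 0 0 0 0 0 0 1; 0 0 0 0 0 0 1"
}}

```text
time_s: 55.65
tcp_pos: [0.5437, 0.246, 0.0192]
ee_rot: [[-0.057, -0.998, 0.001], [-0.998, 0.057, 0.0], [-0.001, -0.001, -1.0]]
wrist_force: [-0.4, -0.2, 6.2]
gripper_width: 0.139
gripper_force: 30.0
```

Request:
{"api": "jog_arm", "payload": {
  "plan": "0 0 0 0 0 0 0.4; 0 0 0 0 0 0 0.4; 0 0 0 0 0 0 0.4; 0 0 0 0 0 0 0.4; 0 0 0 0 0 0 0.4; 0 0 -0.3 0 0 0 0.4; 0 0 -0.5 0 0 0 0.4; 0 0 -0.9 0 0 0 0.4; 0 0 -0.9 0 0 0 0.4; 0 0 -0.9 0 0 0 0.4"
}}

```text
time_s: 56.65
tcp_pos: [0.5436, 0.2458, 0.1083]
ee_rot: [[-0.057, -0.998, 0.001], [-0.998, 0.057, 0.001], [-0.001, -0.001, -1.0]]
wrist_force: [0.1, -0.8, 0.1]
gripper_width: 0.303
gripper_force: 0.0
```

Request:
{"api": "jog_arm", "payload": {
  "plan": "0 0 -0.9 0 0 0 0.4; 0 0 -0.9 0 0 0 0.4; 0 0 -0.9 0 0 0 0.4; 0 0 -0.9 0 0 0 0.4; 0 0 -0.5 0 0 0 0; 0 0 0 0 0 0 0; 0 0 0 0 0 0 0; 0 0 0 0 0 0 0; 0 0 0 0 0 0 0; 0 0 0 0 0 0 0"
}}

```text
time_s: 57.65
tcp_pos: [0.5431, 0.2455, 0.2076]
ee_rot: [[-0.057, -0.998, -0.001], [-0.998, 0.057, -0.001], [0.001, 0.001, -1.0]]
wrist_force: [1.0, -0.6, -0.4]
gripper_width: 0.5
gripper_force: 0.0
```

```bash
python3 plan.py "T35 0 185 -65.05 0 0" "643.5 3.3 185 -68.3 0 0"
```

```text
tray-local 35.2407721552958 -0.19437783145806353
now [543.0731 245.508  207.5676] yaw -93.27 F [ 1.0103 -0.6188 -0.3915] w 43.5 t 57.65 j [ 39.9  19.9  -5.   -0.  -65.2 -43.1]
0 0 0 0 0 -0.78 0; 0 0 0 0 0 -0.78 0; 0 0 0 0 0 -0.78 0; 0 0 0 0 0 -0.78 0; -0.01 0.01 0.9 0 0 0 0; 0.95 -0.01 0 0 0 0 0; 0.95 -0.01 0 0 0 0 0; 0.95 -0.01 0 0 0 0 0; 0.95 -0.01 0 0 0 0 0; 0.95 -0.01 0 0 0 0 0 

0.95 -0.01 0 0 0 0 0; 0.95 -0.01 0 0 0 0 0; 0.95 -0.01 0 0 0 0 0; 0.95 -0.01 0 0 0 0 0; 0.95 -0.01 0 0 0 0 0; 1 -0.06 0 0 0 0 0; 0 0 0 0 0 0 0; 0 0 0 0 0 0 0; 0 0 0 0 0 0 0; 0 0 0 0 0 0 0
```

Request:
{"api": "jog_arm", "payload": {
  "plan": "0 0 0 0 0 -0.78 0; 0 0 0 0 0 -0.78 0; 0 0 0 0 0 -0.78 0; 0 0 0 0 0 -0.78 0; 0 0 0.9 0 0 0 0; 0.95 -0.01 0 0 0 0 0; 0.95 -0.01 0 0 0 0 0; 0.95 -0.01 0 0 0 0 0; 0.95 -0.01 0 0 0 0 0; 0.95 -0.01 0 0 0 0 0"
}}

```text
time_s: 58.65
tcp_pos: [0.5886, 0.1349, 0.1856]
ee_rot: [[0.37, -0.929, -0.001], [-0.929, -0.37, -0.0], [0.0, 0.001, -1.0]]
wrist_force: [-0.4, 0.0, 0.9]
gripper_width: 0.5
gripper_force: 0.0
```

Request:
{"api": "jog_arm", "payload": {
  "plan": "0.95 -0.01 0 0 0 0 0; 0.95 -0.01 0 0 0 0 0; 0.95 -0.01 0 0 0 0 0; 0.95 -0.01 0 0 0 0 0; 0.95 -0.01 0 0 0 0 0; 1 -0.06 0 0 0 0 0; 0 0 0 0 0 0 0; 0 0 0 0 0 0 0; 0 0 0 0 0 0 0; 0 0 0 0 0 0 0"
}}

```text
time_s: 59.65
tcp_pos: [0.6438, 0.0041, 0.186]
ee_rot: [[0.371, -0.929, -0.0], [-0.929, -0.371, 0.0], [-0.0, 0.0, -1.0]]
wrist_force: [-0.6, 0.0, 0.3]
gripper_width: 0.499
gripper_force: 0.0
```

```bash
python3 chk.py s4; python3 plan.py "643.5 3.3 130 -68.3 0 0" "643.5 3.3 74 -68.3 0 6"
```

```text
[397. 236.] 357 tray-local [-28.7615   3.0288] (array([81.2832, 57.5877]), 85.65473175048828) [0.007  0.0133 0.0436]
[390. 253.] 321 tray-local [37.8749  4.7799] (array([78.8599, 49.6874]), 84.5982666015625) [0.0073 0.014  0.0442]
tray-local 149.5512952301638 -235.50302343385843
now [643.8594   4.0973 186.1337] yaw -68.24 F [-0.2806 -0.4193  1.0759] w 43.9 t 59.7 j [ 14.7  25.3   0.3  -0.  -64.9   7. ]
0.01 0.01 0.75 0 0 0 0; 0.01 0.01 0.75 0 0 0 0; 0 0.01 0.75 0 0 0 0; 0 0 0.37 0 0 0 0; 0 0 0.37 0 0 0 0; 0 0 0.37 0 0 0 0; 0 0 0.37 0 0 0 0; 0 0 0.37 0 0 0 0; 0 0 0.39 0 0 0 0; 0 0 0 0 0 0 0
```

View pics/c_s4.png

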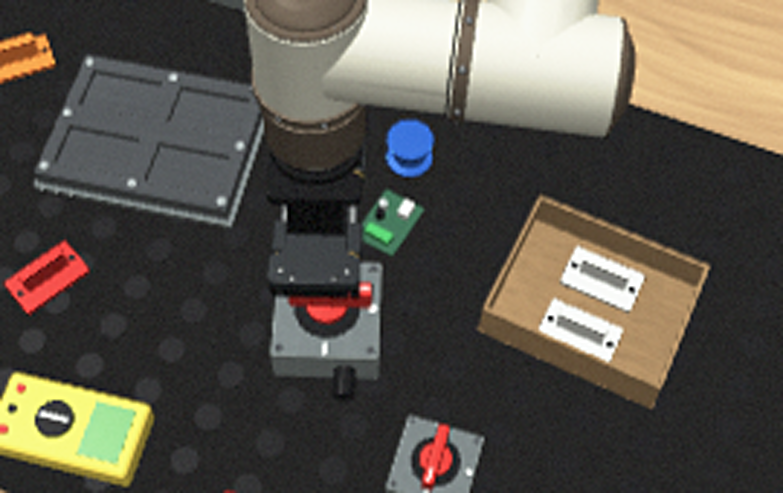

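Both brackets lie flat side by side, (602,277) and (582,331), the mould is empty and the tray sides are up. I turn the isolator back ON.

Request:
{"api": "jog_arm", "payload": {
  "plan": "0 0 0.75 0 0 0 0; 0 0 0.75 0 0 0 0; 0 0.02 0.75 0 0 0 0; 0 0 0.37 0 0 0 0; 0 0 0.37 0 0 0 0; 0 0 0.37 0 0 0 0; 0 0 0.37 0 0 0 0; 0 0 0.37 0 0 0 0; 0 0 0.38 0 0 0 0; 0 0 0 0 0 0 0"
}}

```text
time_s: 60.7
tcp_pos: [0.6426, 0.0029, 0.0723]
ee_rot: [[0.369, -0.929, -0.003], [-0.929, -0.369, -0.0], [-0.001, 0.003, -1.0]]
wrist_force: [-0.6, 0.1, -0.7]
gripper_width: 0.5
gripper_force: 0.0
```

Request:
{"api": "jog_arm", "payload": {
  "plan": "0 0 0 0 0 0 0; 0 0 0 0 0 0 1; 0 0 0 0 0 0 1; 0 0 0 0 0 0 1; 0 0 0 0 0 0 1; 0 0 0 0 0 0 1; 0 0 0 0 0 0 1; 0 0 0 0 0 0 1; 0 0 0 0 0 0 1; 0 0 0 0 0 0 1"
}}

```text
time_s: 61.7
tcp_pos: [0.6429, 0.0028, 0.0742]
ee_rot: [[0.37, -0.929, -0.002], [-0.929, -0.37, -0.001], [-0.0, 0.002, -1.0]]
wrist_force: [-5.4, -1.4, 5.1]
gripper_width: 0.185
gripper_force: 30.0
```

Request:
{"api": "jog_arm", "payload": {
  "plan": "0 0 0 0 0 0.75 1; 0 0 0 0 0 0.75 1; 0 0 0 0 0 0.75 1; 0 0 0 0 0 0.75 1; 0 0 0 0 0 0.75 1; 0 0 0 0 0 0.75 1; 0 0 0 0 0 0.75 1; 0 0 0 0 0 0.75 1; 0 0 0 0 0 0.75 1; 0 0 0 0 0 0.75 1"
}}

```text
time_s: 62.7
tcp_pos: [0.6432, 0.0027, 0.0743]
ee_rot: [[-0.623, -0.782, -0.001], [-0.782, 0.623, -0.001], [0.001, 0.0, -1.0]]
wrist_force: [-4.0, -1.5, 4.9]
gripper_width: 0.183
gripper_force: 30.0
```

Request:
{"api": "jog_arm", "payload": {
  "plan": "0 0 0 0 0 0.75 1; 0 0 0 0 0 0.75 1; 0 0 0 0 0 0.75 1; 0 0 0 0 0 0.75 1; 0 0 0 0 0 0.75 1; 0 0 0 0 0 0.1 1; 0 0 0 0 0 0 1; 0 0 0 0 0 0 1; 0 0 0 0 0 0 0; 0 0 0 0 0 0 0"
}}

```text
time_s: 63.7
tcp_pos: [0.6448, 0.0037, 0.0739]
ee_rot: [[-0.934, -0.357, 0.003], [-0.357, 0.934, 0.001], [-0.003, -0.0, -1.0]]
wrist_force: [0.2, 0.3, 0.3]
gripper_width: 0.285
gripper_force: 0.0
```

Request:
{"api": "jog_arm", "payload": {
  "plan": "0 0 0 0 0 0 0; 0 0 0 0 0 0 0; 0 0 0 0 0 0 0; 0 0 -0.4 0 0 0 0; 0 0 -0.8 0 0 0 0; 0 0 -0.9 0 0 0 0; 0 0 -0.9 0 0 0 0; 0 0 -0.9 0 0 0 0; 0 0 -0.9 0 0 0 0; 0 0 0 0 0 0 0"
}}

```text
time_s: 64.7
tcp_pos: [0.6459, 0.0032, 0.1991]
ee_rot: [[-0.934, -0.357, 0.009], [-0.357, 0.934, 0.001], [-0.009, -0.002, -1.0]]
wrist_force: [0.3, 0.1, 0.8]
gripper_width: 0.499
gripper_force: 0.0
```

```bash
python3 chk.py s5
python3 - <<'E'
from h import *
from m import rect
cap('wrist','w7'); p,P=cloud('w7'); z=P[...,2]
q=(z>.09)&(z<.112)&(np.hypot(P[...,0]-.643,P[...,1]-.003)<.06); print('handle',rect(P,q))
h,sa,v=[cv2.cvtColor(p,cv2.COLOR_RGB2HSV)[...,i].astype(int) for i in range(3)]
w=q&(sa<60)&(v>150); print('white nose',np.nanmean(P[w],0),w.sum())
E
```

```text
[397. 236.] 358 tray-local [-28.8323   3.1086] (array([80.975, 57.678]), 87.3907241821289) [0.0077 0.0128 0.0442]
[390. 253.] 323 tray-local [37.937   4.8246] (array([79.0857, 49.2083]), 86.35411834716797) [0.0082 0.0135 0.0439]
handle (array([646.2151,   3.812 ]), array([82.9615, 15.8432]), 21.34636116027832, 1897)
white nose [0.6736 0.0143 0.1007] 143
```

View pics/c_s5.png

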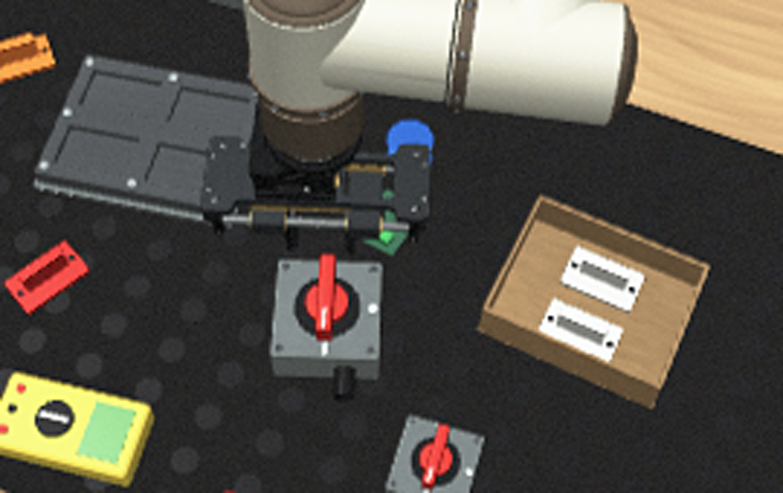

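The handle points at the dash (ON), both brackets lie in the upright tray, and the gripper is clear, so I hand the job in.

```bash
python3 -c "
from h import *
print(r.finish_job())"
```

```text
the job is handed in; nothing more can be done
None
```

I handed the job in after about 65 s: the isolator went OFF and is back ON, the tray's four sides are upright, and both brackets in the mould now lie side by side in the tray, plates flat and webs up.

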